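# Swap the painted model on a keyed painting turntable

### The arm

A 6-joint arm with a two-finger parallel gripper is mounted at the origin on the work surface. World frame = base frame: x ahead of the robot, y to its left, z up, the work surface at z = 0. Lengths are in m, angles in degrees, forces in N, time in s.
With the tool pointing down it reaches from about 0.325 to 0.925 m from the base axis. Payload 3.1 kg.
Tool frame: the origin (TCP) lies at the very end of the fingers, on their centre line; the grasp point (between the pads) lies 19 mm behind it (hold_point_z is the distance from the TCP to the grasp point, in m); y points along the fingers, z is the direction in which the jaws open and shut, and the axes are right-handed (so a half turn about y gives the same grasp; the last joint's range is limited). The gripper opens to 85 mm and grips with 20 to 120 N. Pads are 22 mm wide; open, the fingers measure 114 mm over their backs; the gripper's body (76 mm by 85 mm) begins 54 mm behind the grasp point. The pads swing forward as they close: fully open they stand 13 mm farther back than shut.
Start: joints at [64.905, 12.427, 92.441, -0, 75.132, -6.429], TCP at [0.2, 0.592, 0.231] pointing down, gripper open.
Joint ranges: [-157.48, 157.48], [-44.54, 120.13], [17.64, 146.25], [-64.5, 244.5], [7.68, 150.69], [-147.95, 147.95]. Speed limits (degrees/s): [159.86, 159.86, 180, 180, 180, 180].

### API

Orientations are given as [roll, pitch, yaw] about the fixed x, y, z axes, in that order (R = Rz(yaw) Ry(pitch) Rx(roll)).
In Python, from cell import sense, grab_frame, finish_job, hold_point_z gives the robot as it stands. The module is installed in compiled form; this text tells all that it offers.
- The arm moves only by the shell command python3 -m crank 'ROWS' [OPENING] [FORCE]. ROWS is JSON, one flat list of numbers, 6 for each row, row after row: the shift along the tool's x, y, z in cm, then the turn, a rotation vector about the tool's x, y, z in rad. A call has 1 to 12 rows; each row is the pose to reach, as a shift and turn from the pose commanded when the call began, along the tool's axes at that moment; what a row does not reach only later rows make up. A row lasts 1/10 s, in which the tool goes at most 50 mm and 8.59 degrees, less where a joint would pass 70% of its speed; a pose out of reach is approached as far as the arm can. A call with a gripper value outside its range is refused whole. OPENING is the closure, from 0 (fully open) to 1 (shut), set as the call begins (- or left out, the last holds). The fingers move at their own pace and stop on an object; FORCE is the grip in N (left out, the last holds). Time passes only in rows, so rows that repeat a pose let the fingers close. It gives the time, the measured TCP pose, the force and the opening at its end, in the units of the state.
- sense(): the state, without advancing time (a new reading comes with each control period).
- grab_frame(name): name is "side" or "top" or "wrist"; returns a dict with "img" (480x640x3 uint8, blue, green, red), "vfov" (degrees; the focal length in pixels is half the picture's height over the tangent of half this angle, whatever the lens; pixels are square), "cx", "cy" (the principal point, pixels), "pose" (4x4, takes a point from camera to world coordinates). Camera axes: x right, y down, z forward; pixel columns grow to the right and rows downward; lengths in m; the calibration is good to about 2 mm. A picture is of the moment at which its call begins. There is no depth.
- finish_job(): hands the job in, once; it reports no verdict.
The state is a dict: "time_s": time; "joints": joint angles; "qd": joint speeds; "effort": joint torques, N m; "tool_pos": TCP position; "orientation": TCP orientation; "force": force on the tool from outside, world axes, zero at the start; "torque": the same for the moment, N m; "finger_gap": finger opening in m.
Only numpy, scipy, OpenCV 4.12 (cv2) and the standard library are available. Lean on these libraries where they do the work, as an engineer would, in place of code of your own. Each camera call takes 0.05 s, during which the arm holds its last target.

### The job

The mushroom on the painting turntable is finished: lift it off and stand it gently upright on the free part of the white drying tile. Then fit the brown snail's block on the turntable's keyed spindle so that it sits fully home on the wheel, and turn it with the wheel until the snail's head faces the lamp. Leave the other things standing where they are.

Things in the scene. Friction and masses are not known exactly. Their poses are not given: they have to be found in the camera images.
- snail: Loose: brown snail on a pale grey block 44 x 44 x 50 mm (84 high in all, snail within block's outline), 0.11-0.23 kg. Origin: centre of underside, z up, +x where the head points; red mark and key slot on the +x side. Below: bore 25 x 25, 34 deep, slot 11 wide, 25 high through the +x wall. Grip two opposite sides, 36 mm up. Stands on a fixed round cork mat 3 mm thick, 140 across.
- mushroom: Loose: mushroom with red cap (40 mm) on an identical pale block (44 x 44 x 50 mm, same bore and slot, slot and red mark on +x, 84 mm high in all, 0.11-0.23 kg), at the start seated on the turntable's spindle, all four sides free to grip. Origin: centre of the block's underside; z up.
- spindle (a point): Centre of the wheel's top, 45 mm above the table, z up, turning with it. Aluminium wheel 120 mm across; steel spindle 22 thick, 31 high, tapered top; red key 8 wide, 20 high, out to 20 mm from the axis on +x, red stripe along +x. A block goes home only with its slot (+x) over the key (within 4 degrees); else it stays 20 mm too high.
- wheel (a joint): Angle of the turntable wheel, rad, counterclockwise positive seen from above, 0 at the start, a full turn free either way; light friction (0.06 N m), stays where it is left.
- tile: Fixed. White drying tile, 180 (x) x 120 (y) x 8 mm. Origin: centre of its underside; the upper side is 8 mm up. The green bottle stands on its -x half, about 60 mm from the centre; the +x half is free.
- lamp_head (a point): Middle of the white desk lamp's round head, 200 mm straight above the centre of its round foot (90 mm across). The lamp is fixed, to the right of the turntable.
- bird: Bystander, loose: blue bird model on a dark block, 44 x 44 mm, 88 mm high. Origin: centre of its underside.
- cactus: Bystander, loose: green cactus model in a terracotta pot, 52 mm across, 96 mm high. Origin: centre of its underside.
- bottle_red: Bystander, loose: red paint bottle, 28 mm across, 75 mm high, on the cork mat with the snail, its middle 50 to 56 mm from the snail's, on any side: it may block one pair of the block's sides, never both. Origin: centre of its underside.
- bottle_green: Bystander, loose: green paint bottle, 28 mm across, 75 mm high, on the tile. Origin: centre of its underside.
- bottle_pink: Bystander, loose: pink paint bottle, 28 mm across, 75 mm high, beyond the turntable. Origin: centre of its underside.
- water_cup: Bystander, loose: blue cup, 68 mm across, 85 mm high, beyond the turntable. Origin: centre of its underside.
Not all that is in view belongs to the job. What is shaped like the snail but yellow is not meant. Of the things that look like the part that bears spindle, the smaller one is meant.

How it is judged (in metres and radians):
On the way, in this order (a step that is already met when the one before it is completed fails the run):
1. the mushroom is lifted off the spindle (z of mushroom in the frame of spindle above 0.035 m), for 0.1 s.
2. the mushroom stands on the white tile, let go (x of mushroom in the frame of tile between -0.07 and 0.07 m and y of mushroom in the frame of tile between -0.04 and 0.04 m and z of mushroom in the frame of tile between 0.004 and 0.012 m and angle between mushroom's own z axis and vertical below 0.1 rad and linear speed of mushroom below 0.02 m/s and contact force between mushroom and the fingers below 0.05 N), for 0.2 s.
3. the snail's block is fully home on the keyed spindle (z of snail in the frame of spindle between -0.004 and 0.004 m and horizontal distance between snail and spindle below 0.005 m and angle between snail's own z axis and vertical below 0.09 rad), for 0.2 s.
At the end, for the whole second after the job is handed in: Mushroom upright, at rest on the tile, middle 20 mm or more inside its edges; snail's block home on the keyed spindle (within 4 mm of the wheel, 5 mm of the axis, 5 degrees of upright); its head's line passes within 70 mm of the lamp head, seen from above; all released and at rest (all of step 2 and all of step 3 and y of lamp_head in the frame of snail between -0.07 and 0.07 m and x of lamp_head in the frame of snail above 0.1 m and linear speed of snail below 0.02 m/s and velocity of joint wheel between -0.05 and 0.05 rad/s); the robot touches nothing.
It fails at once if a bystander is knocked over or pushed more than 40 mm (distance of any of bird, cactus, bottle_red, bottle_green, bottle_pink, water_cup from where it was at the start of the episode above 0.04 m or angle between any of bird, cactus, bottle_red, bottle_green, bottle_pink, water_cup's own z axis and vertical above 0.5 rad).
It fails at once if the mushroom is dropped or slammed on the tile (over 40 N) (contact force between mushroom and tile above 40 N).
It also fails if it takes over 72 s, if anything falls off the work surface, if the arm or the gripper's body presses on something with over 40 N, if the wrist force passes 120 N, or if a joint passes its speed limit or range.

## Working session

There is one attempt and no reset: what is moved stays moved. The work goes in short steps, Python scripts to look and compute and a shell command to move; the robot and the scene stay as the last step left them, time stands still between calls to the robot, and variables do not carry over. Pictures are saved under pics/ and viewed, and the job is handed in when it is done.

```bash
mkdir -p pics; ls; python3 - <<'E'
from cell import *
import cv2
print(sense(), hold_point_z if not callable(hold_point_z) else hold_point_z())
for n in ["side","top","wrist"]:
    f=grab_frame(n); cv2.imwrite(f"pics/{n}0.png",f["img"]); print(n,f["vfov"],f["cx"],f["cy"],f["pose"])
E
```

```text
pics
{'time_s': 0.0, 'joints': array([ 6.49050180e+01,  1.24777381e+01,  9.25266952e+01, -1.05307717e-03,
        7.51334592e+01, -6.42969822e+00]), 'qd': array([ 0.08624932, -0.11601842, -0.01669515,  0.01955587,  0.01583415,
       -0.15627376]), 'effort': array([ 5.15395968e-04, -3.96840405e+01, -3.03861523e+01, -7.81140511e-05,
        9.56965727e-03, -7.30651209e-06]), 'tool_pos': array([0.19967559, 0.59139376, 0.22997393]), 'orientation': array([-9.01371392e+01,  1.44309781e-02, -1.86650296e+01]), 'force': array([-0.14663252,  0.66417373,  0.38094609]), 'torque': array([-0.02271998, -0.05498316, -0.05701221]), 'finger_gap': 0.08527163933764528} 0.0187
side 52.61428625501645 319.9337655672993 241.23220693266902 [[ 0.83200098 -0.28332513  0.4769709   0.05844727]
 [-0.55476484 -0.42988359  0.71234548 -0.66968311]
 [ 0.00321659 -0.85727882 -0.51484238  0.62675836]
 [ 0.          0.          0.          1.        ]]
top 47.192023952366256 321.39997279873995 236.85777961566396 [[-0.02396913 -0.98442607  0.17415738  0.31031309]
 [-0.9996273   0.02132365 -0.01704573  0.01870667]
 [ 0.01306659 -0.17450105 -0.98457029  1.25458568]
 [ 0.          0.          0.          1.        ]]
wrist 65.71154846064586 323.42902711879094 240.86384906047397 [[ 0.31979462  0.91304877  0.25312713  0.13562385]
 [ 0.94748394 -0.30750347 -0.08783966  0.61338202]
 [-0.00236443  0.26792454 -0.963437    0.37314703]
 [ 0.          0.          0.          1.        ]]
```

View pics/top0.png

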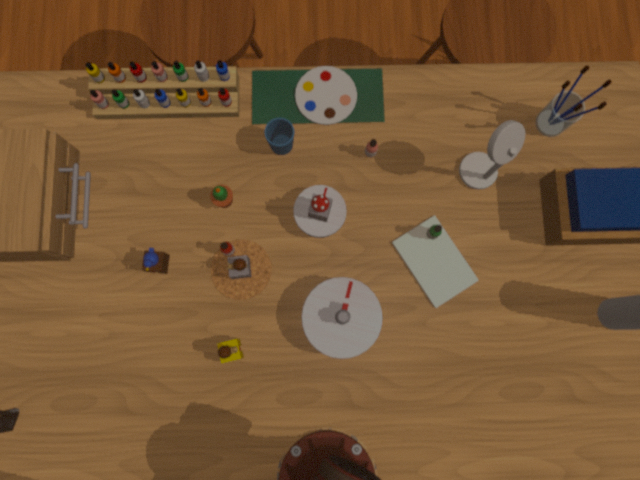

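View pics/side0.png

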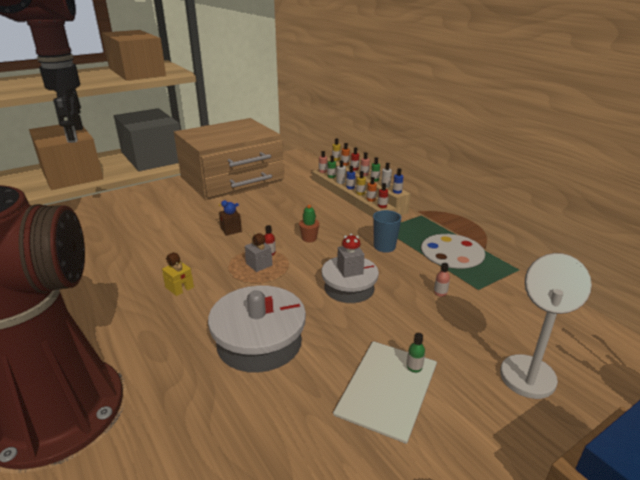

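View pics/wrist0.png

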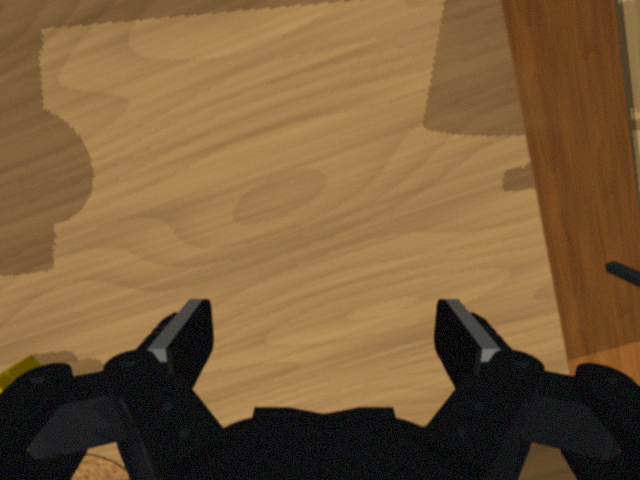

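```bash
cat > h.py <<'E'
import numpy as np, cv2
from cell import *
def cam(f):
    return (240/np.tan(np.radians(f["vfov"]/2)),f["cx"],f["cy"],np.array(f["pose"]))
def ray(f,u,v):
    F,cx,cy,P=cam(f); d=P[:3,:3]@np.array([(u-cx)/F,(v-cy)/F,1]); return P[:3,3],d/np.linalg.norm(d)
def onz(f,u,v,z):
    o,d=ray(f,u,v); return o+d*(z-o[2])/d[2]
def proj(f,p):
    F,cx,cy,P=cam(f); q=P[:3,:3].T@(np.asarray(p)-P[:3,3]); return np.array([F*q[0]/q[2]+cx,F*q[1]/q[2]+cy])
def tri(obs):
    A=np.zeros((3,3));b=np.zeros(3)
    for f,u,v in obs:
        o,d=ray(f,u,v); M=np.eye(3)-np.outer(d,d);A+=M;b+=M@o
    p=np.linalg.solve(A,b); return p,[round(float(np.linalg.norm((np.eye(3)-np.outer(ray(f,u,v)[1],ray(f,u,v)[1]))@(p-ray(f,u,v)[0])))*1000,1) for f,u,v in obs]
def crop(f,x0,y0,x1,y1,s,name):
    cv2.imwrite(name,cv2.resize(f["img"][y0:y1,x0:x1],None,fx=s,fy=s,interpolation=cv2.INTER_CUBIC))
def rot(s):
    from scipy.spatial.transform import Rotation as R
    return R.from_euler('xyz',s["orientation"],degrees=True).as_matrix()
E
python3 - <<'E'
from h import *
import pickle
t=grab_frame("top");s=grab_frame("side")
pickle.dump((t,s),open("ts0.pkl","wb"))
crop(t,200,160,360,280,5,"pics/t1.png")
crop(t,360,110,540,320,2.8,"pics/t2.png")
crop(s,220,200,380,320,5,"pics/s1.png")
crop(s,330,230,600,440,2.8,"pics/s2.png")
E
```

```text
(no output)
```

View pics/t1.png

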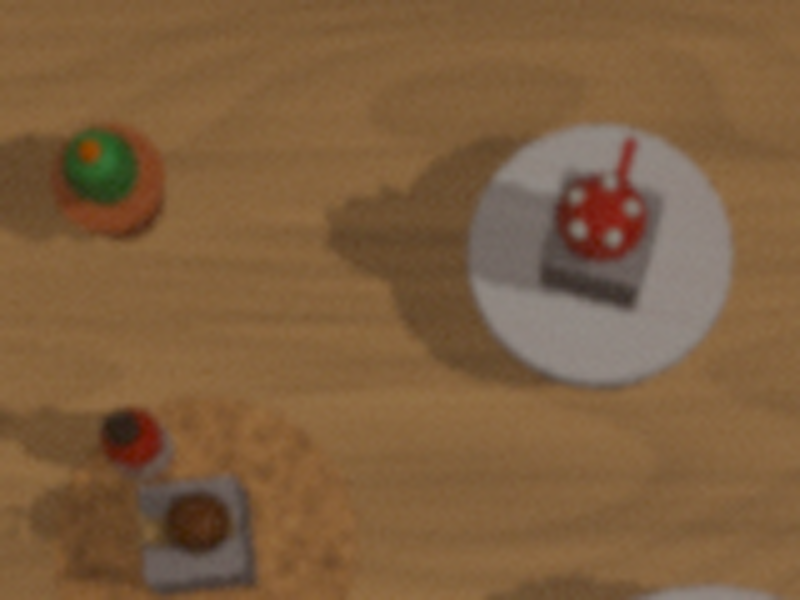

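View pics/s1.png

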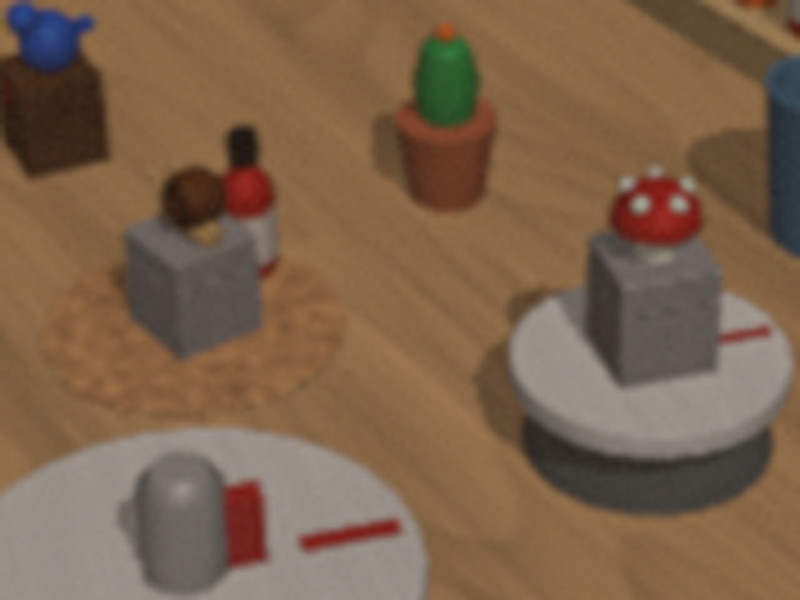

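View pics/t2.png

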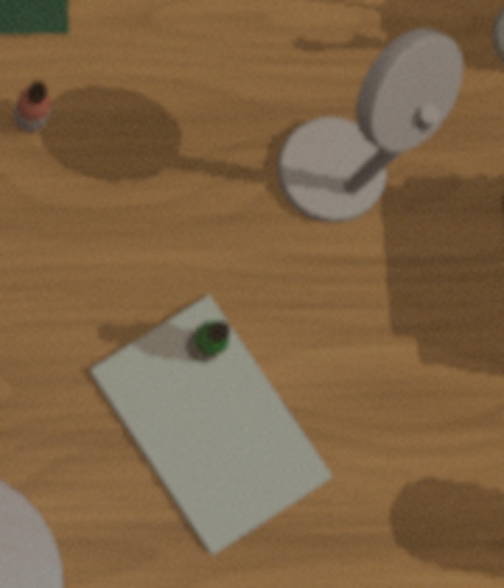

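View pics/s2.png

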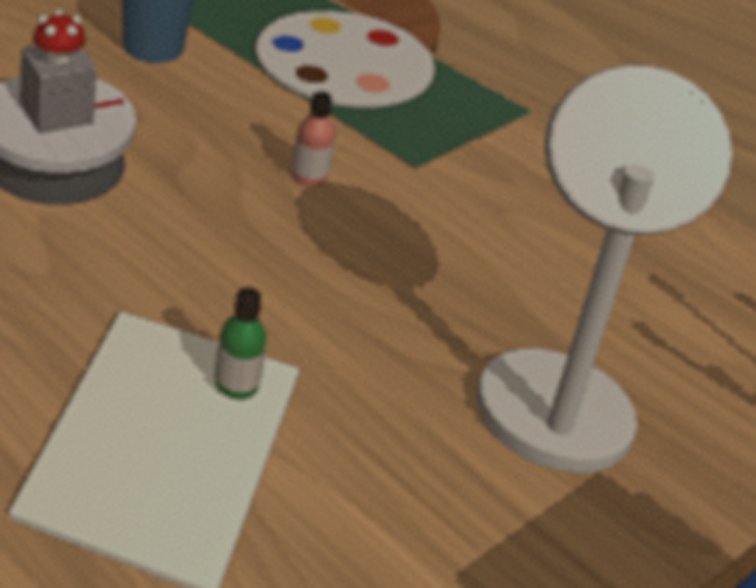

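```bash
python3 - <<'E'
from h import *
import pickle
t,s=pickle.load(open("ts0.pkl","rb"))
# tile corners top
c=[(360+u/2.8,110+v/2.8) for u,v in [(210,295),(331,476),(212,552),(91,369)]]
T=[onz(t,*p,.008) for p in c]; print("tile",np.round(T,4), "sides",[round(float(np.linalg.norm(T[i]-T[(i+1)%4])),4) for i in range(4)],np.mean(T,0))
cs=[(330+u/2.8,230+v/2.8) for u,v in [(299,369),(218,592),(10,515),(119,312)]]
for a,b in zip(c,cs): print("tri",tri([(t,*a),(s,*b)]))
# wheel
for nm,f,box,z in [("top",t,(290,180,350,240),.045)]:
    pts=[]
hsv=cv2.cvtColor(t["img"],cv2.COLOR_BGR2HSV)
for name,(cx,cy,r),z in [("wheel",(320,211,30),.045),("bigwheel",(342,318,44),.06),("foot",(478,170,22),.01)]:
    m=((hsv[...,1]<45)&(hsv[...,2]>80)).astype(np.uint8)
    mm=np.zeros_like(m);cv2.circle(mm,(cx,cy),r,1,-1);m&=mm
    cn=max(cv2.findContours(m,cv2.RETR_EXTERNAL,cv2.CHAIN_APPROX_NONE)[0],key=cv2.contourArea)
    h=cv2.convexHull(cn); e=cv2.fitEllipse(h); print(name,e, onz(t,*e[0],z))
    P=np.array([onz(t,*p[0],z)[:2] for p in h]);
    print("  circle",cv2.minEnclosingCircle(P.astype(np.float32)))
# stripe
a=onz(t,200+621/5,160+175/5,.045);b=onz(t,200+631/5,160+140/5,.045);print("stripe",a,b,np.degrees(np.arctan2(*(b-a)[1::-1])))
# mushroom top-face corners, snail top-face corners  z .095,.053
for nm,q,z in [("mush",[(570,170),(662,190),(638,285),(546,262)],.095),("snail",[(138,483),(240,474),(250,577),(146,588)],.053)]:
    Q=np.array([onz(t,200+u/5,160+v/5,z) for u,v in q]); print(nm,Q.round(4).tolist(),Q.mean(0))
    for i in range(4):
        d=Q[(i+1)%4]-Q[i];print("  edge",np.linalg.norm(d),np.degrees(np.arctan2(d[1],d[0])))
    P=np.array([[230,200]]);
sn=[((127,228),(240,474))]
# side-view corners
print("snail nearest corner",tri([(t,200+146/5,160+588/5),(s,220+127/5,200+228/5)]),tri([(t,200+250/5,160+577/5),(s,220+183/5,200+265/5)]))
print("mush",tri([(t,200+546/5,160+262/5),(s,220+590/5,200+235/5)]),tri([(t,200+638/5,160+285/5),(s,220+622/5,200+278/5)]),tri([(t,200+662/5,160+190/5),(s,220+720/5,200+265/5)]))
print("green",onz(t,360+209/2.8,110+340/2.8,.05), "red bottle",onz(t,200+133/5,160+440/5,.05),"pink",onz(t,371,148,.05),"cactus",onz(t,222,195,.05))
E
```

```text
tile [[ 0.5759 -0.2684  0.008 ]
 [ 0.4231 -0.3582  0.008 ]
 [ 0.364  -0.2573  0.008 ]
 [ 0.5157 -0.1664  0.008 ]] sides [0.1772, 0.117, 0.1768, 0.1184] [ 0.46969116 -0.26256035  0.008     ]
tri (array([ 0.57547261, -0.26808329,  0.00802962]), [0.5, 0.5])
tri (array([ 0.42349956, -0.35883212,  0.0062238 ]), [0.2, 0.2])
tri (array([ 0.36296476, -0.25738094,  0.00458629]), [1.3, 1.3])
tri (array([ 0.51469841, -0.16580527,  0.00806439]), [1.2, 1.2])
wheel ((319.4584045410156, 210.7736358642578), (50.9793815612793, 51.53254318237305), 105.10319519042969) [0.58408269 0.00071072 0.045     ]
  circle ((0.5848573446273804, 0.0013368495274335146), 0.05939881131052971)
bigwheel ((341.576904296875, 317.4399108886719), (79.43981170654297, 80.38868713378906), 143.67660522460938) [ 0.34450512 -0.0411919   0.06      ]
  circle ((0.346102774143219, -0.041474662721157074), 0.08631627261638641)
foot ((479.7857971191406, 169.18911743164062), (35.62908935546875, 39.877777099609375), 71.51725006103516) [ 0.68459033 -0.38066476  0.01      ]
  circle ((0.68635094165802, -0.3810855746269226), 0.0487961024045
[... 562 characters left out ...]
105091 0.053     ]
  edge 0.044942207357090785 -86.15646777081713
  edge 0.045869976422863085 -174.57085172941984
  edge 0.04558170919988324 94.78529675766704
  edge 0.04660593887982557 4.625322042064172
snail nearest corner (array([0.43774717, 0.20134454, 0.05294246]), [1.1, 1.1]) (array([0.44179513, 0.15531543, 0.05598679]), [1.7, 1.7])
mush (array([0.56884265, 0.02394773, 0.09637113]), [0.5, 0.5]) (array([ 0.55680127, -0.01524992,  0.10040925]), [0.8, 0.8]) (array([ 0.59865931, -0.02651564,  0.09808331]), [1.3, 1.3])
green [ 0.53023199 -0.25570513  0.05      ] red bottle [0.50289051 0.20828126 0.05      ] pink [ 0.72799476 -0.1209424   0.05      ] cactus [0.62392971 0.2193467  0.05      ]
```

```bash
python3 -m crank '[5,0,-4,0,-0.1,0, 10,-0.5,-8,0,-0.2,0, 15,-1,-12,0,-0.3,0, 19,-1.5,-15.5,0,-0.4,0, 23,-2,-19,0,-0.413,0, 27,-2,-22,0,-0.413,0, 31,-2,-25,0,-0.413,0, 34,-2,-27.5,0,-0.413,0, 36.5,-2,-29.5,0,-0.413,0, 37.7,-2,-30.5,0,-0.413,0, 37.7,-2,-30.5,0,-0.413,0, 37.7,-2,-30.5,0,-0.413,0]'
python3 - <<'E'
from h import *
import pickle
w=grab_frame("wrist");s=sense();print(s)
pickle.dump((w,s),open("w1.pkl","wb"));cv2.imwrite("pics/w1.png",w["img"])
E
```

```text
time_s: 1.45
tool_pos: [0.4597, 0.182, 0.2512]
orientation: [-90.0, 0.0, 4.9]
force: [-0.7, 0.3, 0.5]
finger_gap: 0.0855
{'time_s': 1.5, 'joints': array([ 1.35303441e+01, -4.78111829e+00,  1.08477449e+02,  3.90212080e-02,
        7.63379734e+01, -8.14432362e+01]), 'qd': array([ 1.55066176, -0.20272567,  0.21011655, -0.05472439, -0.09916257,
       -0.07947667]), 'effort': array([-7.41998870e-01, -2.70021898e+01, -3.08331084e+01, -4.91827761e-02,
       -1.77048810e-02, -1.08628090e-03]), 'tool_pos': array([0.45923612, 0.18271559, 0.25111466]), 'orientation': array([-8.99676149e+01,  3.95659257e-02,  4.96436346e+00]), 'force': array([-0.3048999 , -0.12289454, -0.29989503]), 'torque': array([-0.01842532,  0.01538477,  0.06447702]), 'finger_gap': 0.08527380594307364}
```

View pics/w1.png

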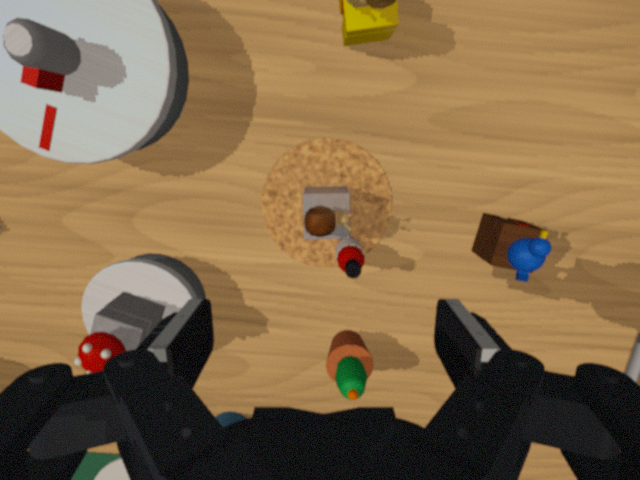

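```bash
python3 - <<'E'
from h import *
import pickle
w,s=pickle.load(open("w1.pkl","rb"))
crop(w,255,130,405,280,4,"pics/w1a.png")
crop(w,330,0,410,50,8,"pics/w1b.png")
print(w["pose"])
E
```

```text
[[-8.50648342e-02  9.60067869e-01  2.66521406e-01  3.92245254e-01]
 [ 9.96375398e-01  8.19117456e-02  2.29462733e-02  1.76090968e-01]
 [ 1.98746136e-04  2.67507293e-01 -9.63555815e-01  3.94277868e-01]
 [ 0.00000000e+00  0.00000000e+00  0.00000000e+00  1.00000000e+00]]
```

View pics/w1a.png

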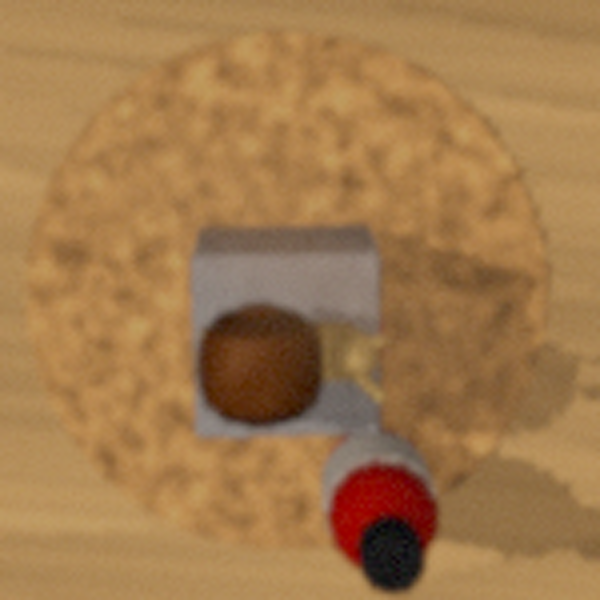

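View pics/w1b.png

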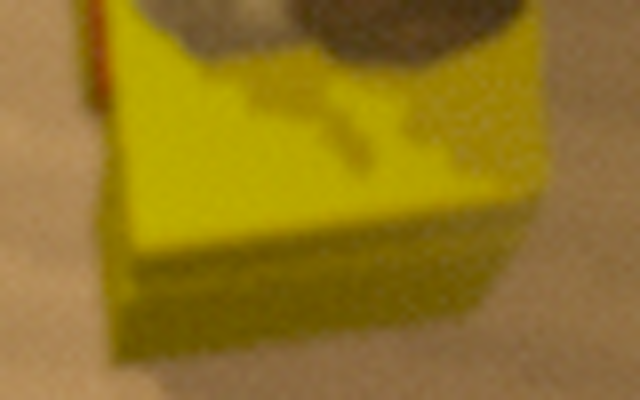

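```bash
python3 -m crank '[2.5,0,-4.3,0,0.1,0, 5,0,-8.6,0,0.2,0, 7.5,0,-13,0,0.3,0, 9.5,0,-16.8,0,0.356,0, 10.5,0,-18.6,0,0.356,0, 10.8,0,-19.1,0,0.356,0, 10.8,0,-19.1,0,0.356,0, 10.8,0,-19.1,0,0.356,0]'
python3 - <<'E'
from h import *
import pickle
w=grab_frame("wrist");s=sense();print(s["tool_pos"],s["orientation"])
pickle.dump((w,s),open("w2.pkl","wb"));cv2.imwrite("pics/w2.png",w["img"]);crop(w,200,60,460,260,3,"pics/w2a.png")
E
```

```text
time_s: 2.3
tool_pos: [0.5829, 0.0037, 0.2511]
orientation: [-90.0, 0.1, -15.3]
force: [0.2, -0.6, 0.1]
finger_gap: 0.0853
[0.58289378 0.00364058 0.25120177] [-8.99704925e+01  5.65705644e-02 -1.52569629e+01]
```

View pics/w2.png

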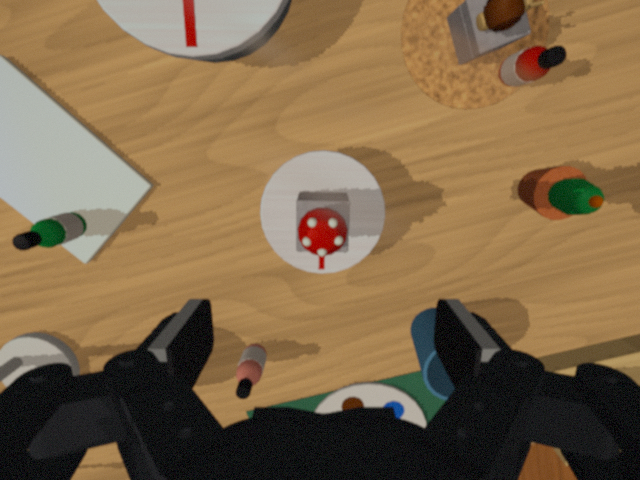

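View pics/w2a.png

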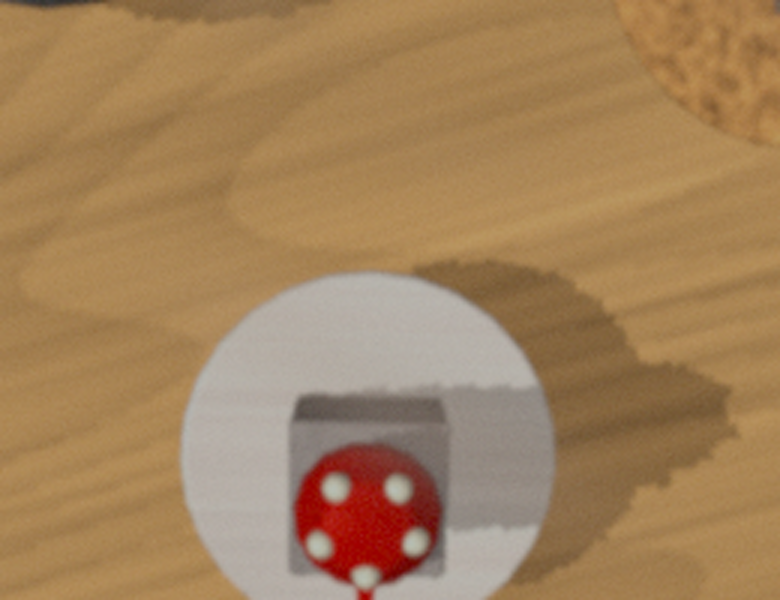

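```bash
python3 - <<'E'
from h import *
import pickle
w,s=pickle.load(open("w2.pkl","rb"));t,_=pickle.load(open("ts0.pkl","rb"))
img=w["img"];hsv=cv2.cvtColor(img,cv2.COLOR_BGR2HSV)
m=((hsv[...,1]<45)&(hsv[...,2]>80)).astype(np.uint8);mm=np.zeros_like(m);cv2.circle(mm,(322,212),70,1,-1);m&=mm
h=cv2.convexHull(max(cv2.findContours(m,cv2.RETR_EXTERNAL,cv2.CHAIN_APPROX_NONE)[0],key=cv2.contourArea))
P=np.array([onz(w,*p[0],.045)[:2] for p in h]);print(cv2.minEnclosingCircle(P.astype(np.float32)),P.max(0)/2+P.min(0)/2)
q=[(295.7+1,200),(349,200),(348.3,251.5),(296.7,251.5)]
Q=np.array([onz(w,*a,.095) for a in q]);print(Q,Q.mean(0))
for i in range(4):
    d=Q[(i+1)%4]-Q[i];print(np.linalg.norm(d),np.degrees(np.arctan2(d[1],d[0])))
tc=[(200+u/5,160+v/5) for u,v in [(546,262),(638,285)]]
# w (297,200) is -x, right(u) = +y : so left=-y
print(tri([(w,296.7,200),(t,*tc[1])]),tri([(w,349,200),(t,*tc[0])]))
E
```

```text
((0.5851039290428162, 0.0019464957294985652), 0.05965875834226608) [0.58517328 0.00163657]
[[ 0.55877601 -0.01220525  0.095     ]
 [ 0.5699328   0.02870674  0.095     ]
 [ 0.6121273   0.01742396  0.095     ]
 [ 0.60069114 -0.02450103  0.095     ]] [0.58538181 0.0023561  0.095     ]
0.04240595016085585 74.74621882083095
0.0436769579060042 -14.970589761682675
0.04345677314720823 -105.25774856924569
0.04368139576073566 163.65097587751993
(array([ 0.56297913, -0.01573041,  0.07065902]), [1.2, 1.2]) (array([0.56329942, 0.025725  , 0.1275858 ]), [2.4, 2.4])
```

```bash
python3 -m crank '[0.2,4,-0.1,0,0,0, 0.25,8.5,-0.15,0,0,0, 0.25,12,-0.15,0,0,0, 0.25,15,-0.15,0,0,0, 0.25,17,-0.15,0,0,0, 0.25,18.3,-0.15,0,0,0, 0.25,18.9,-0.15,0,0,0, 0.25,19.0,-0.15,0,0,0, 0.25,19.0,-0.15,0,0,0]' 0 40
python3 - <<'E'
from h import *
w=grab_frame("wrist");s=sense();print(s["tool_pos"],s["orientation"],s["force"])
cv2.imwrite("pics/w3.png",w["img"])
E
```

```text
time_s: 3.25
tool_pos: [0.5868, -0.0003, 0.0625]
orientation: [-90.0, -0.1, -15.4]
force: [1.0, 0.5, 0.5]
finger_gap: 0.0856
[ 5.87020701e-01 -4.40708439e-04  6.28215637e-02] [-89.97732363  -0.15330277 -15.38457974] [ 0.21223737 -0.34980638  0.17949353]
```

View pics/w3.png

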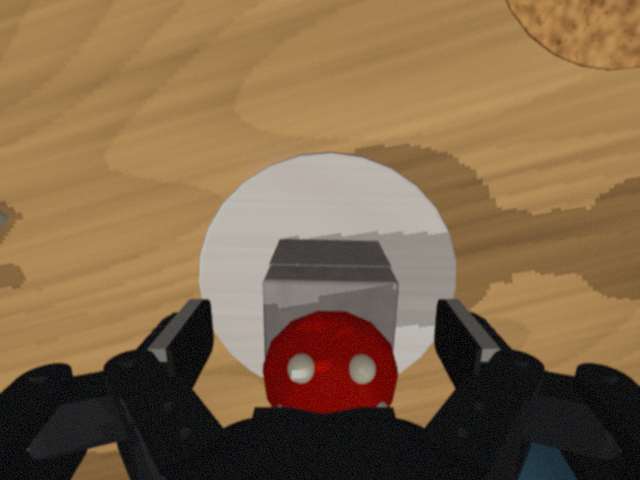

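```bash
python3 -m crank '[0,0.1,0.2,0,0,0, 0,0.1,0.2,0,0,0]' 0 40; python3 -m crank '[0,0,0,0,0,0, 0,0,0,0,0,0, 0,0,0,0,0,0, 0,0,0,0,0,0, 0,0,0,0,0,0, 0,0,0,0,0,0, 0,0,0,0,0,0, 0,0,0,0,0,0]' 1 40;  python3 -m crank '[0,0,0,0,0,0, 0,0,0,0,0,0]'
```

```text
time_s: 3.5
tool_pos: [0.5871, 0.0016, 0.0612]
orientation: [-90.0, -0.1, -15.4]
force: [0.1, -0.6, 0.2]
finger_gap: 0.0854
time_s: 4.3
tool_pos: [0.5866, 0.0014, 0.0605]
orientation: [-90.0, -0.0, -15.4]
force: [0.1, 0.4, 2.5]
finger_gap: 0.0433
time_s: 4.5
tool_pos: [0.5866, 0.0014, 0.0606]
orientation: [-90.0, -0.0, -15.4]
force: [0.8, -0.1, 2.6]
finger_gap: 0.0435
```

```bash
python3 -m crank '[0,-0.5,0,0,0,0, 0,-1.2,0,0,0,0, 0,-2.2,0,0,0,0, 0,-3.4,0,0,0,0, 0,-5,0,0,0,0, 0,-7,0,0,0,0, 0,-9,0,0,0,0, 0,-11,0,0,0,0, 0,-12.5,0,0,0,0, 0,-13,0,0,0,0, 0,-13,0,0,0,0]'
python3 - <<'E'
from h import *
import pickle
w=grab_frame("wrist");s=sense();print(s["tool_pos"],s["orientation"],s["force"],s["finger_gap"])
cv2.imwrite("pics/w4.png",w["img"])
t=grab_frame("top");sd=grab_frame("side");pickle.dump((w,t,sd,s),open("f4.pkl","wb"))
a=sd["img"][100:340,220:540];cv2.imwrite("pics/s4.png",cv2.resize(a,None,fx=2.5,fy=2.5))
E
```

```text
time_s: 5.6
tool_pos: [0.587, 0.0014, 0.1918]
orientation: [-90.0, -0.1, -15.4]
force: [0.0, -0.6, -2.3]
finger_gap: 0.0439
[0.58622135 0.00147285 0.19038052] [-8.99978685e+01 -5.90973377e-03 -1.54021241e+01] [-0.05244057  0.12293224 -2.68587393] 0.04323179786382767
```

View pics/s4.png

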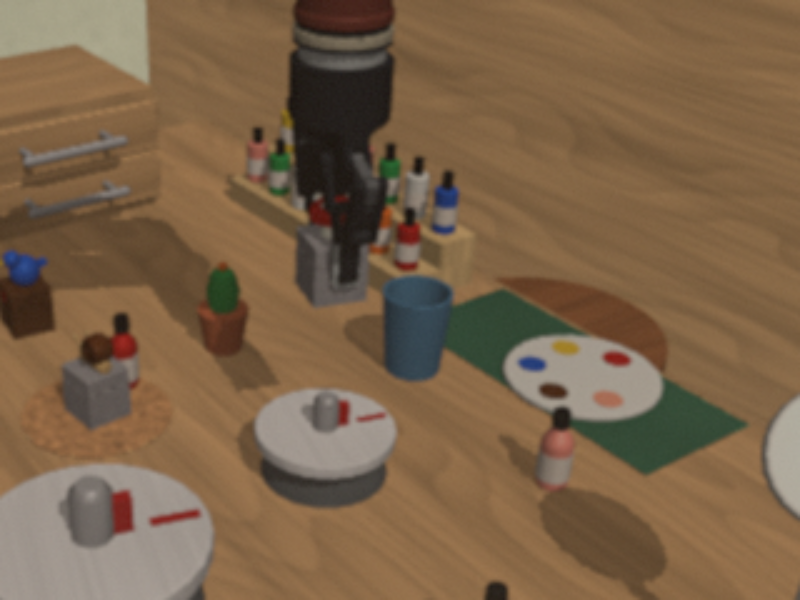

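View pics/w4.png

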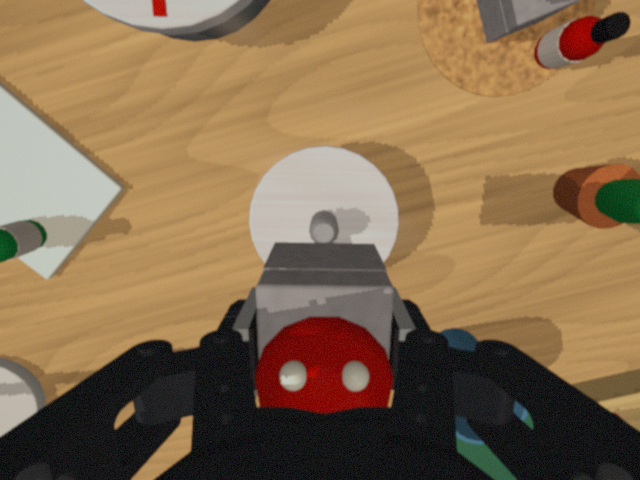

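```bash
python3 -m crank '[-0.3,0,-1,0,0,0, -0.8,0,-3,0,0,0, -1.6,0,-6.5,0,0,0, -2.4,0,-10.5,0,0,0, -3.3,0,-14.5,0,0,0, -4.2,0,-18.5,0,0,0, -5.1,0,-22.5,0,0,0, -6,0,-26,0,0,0, -6.6,0,-29,0,0,0, -7,0,-31,0,0,0, -7.2,0,-31.6,0,0,0, -7.2,0,-31.6,0,0,0]'
python3 - <<'E'
from h import *
import pickle
w=grab_frame("wrist");s=sense();print(s["tool_pos"],s["orientation"],s["force"],s["finger_gap"],s["joints"])
cv2.imwrite("pics/w5.png",w["img"])
for u,v in [(0.4333,-0.2838),(0.4695,-0.2625),(0.53,-.256)]: print(proj(w,[u,v,.008]))
pickle.dump((w,s),open("w5.pkl","wb"))
E
```

```text
time_s: 6.95
tool_pos: [0.432, -0.2844, 0.1896]
orientation: [-90.0, 0.1, -15.5]
force: [-0.3, -0.1, -2.8]
finger_gap: 0.0435
[ 0.43255926 -0.28362546  0.18973871] [-8.99340255e+01  5.57751181e-02 -1.54520727e+01] [ 0.37460351  1.1869488  -1.28096723] 0.043455584536448086 [-4.10512668e+01  1.61996430e+00  1.09069814e+02  3.78202154e-02
  6.93890313e+01 -1.15612500e+02]
[324.3232531  217.85961055]
[357.39463527 249.21038494]
[379.47744671 306.03403924]
```

View pics/w5.png

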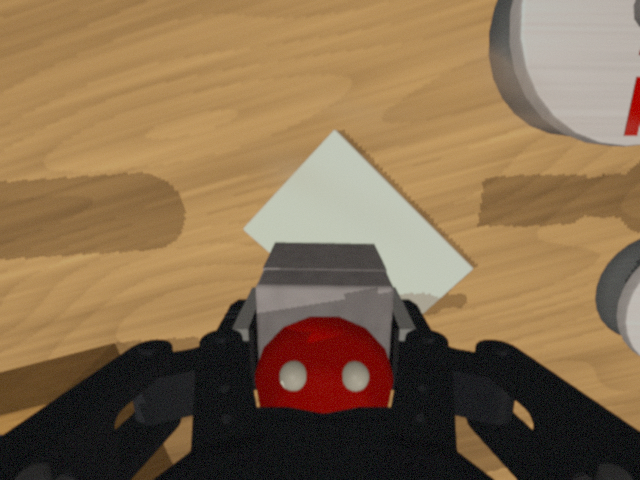

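```bash
python3 -m crank '[0,1,0,0,0,0, 0,3,0,0,0,0, 0,5.5,0,0,0,0, 0,8,0,0,0,0, 0,10.5,0,0,0,0, 0,12.5,0,0,0,0, 0,14,0,0,0,0, 0,15,0,0,0,0, 0,15.4,0,0,0,0, 0,15.5,0,0,0,0, 0,15.5,0,0,0,0]'
python3 - <<'E'
from h import *
w=grab_frame("wrist");s=sense();print(s["tool_pos"],s["orientation"],s["force"],s["finger_gap"])
for u,v in [(370,110),]: pass
sd=grab_frame("side");cv2.imwrite("pics/s6.png",cv2.resize(sd["img"][260:460,300:500],None,fx=3,fy=3)); cv2.imwrite("pics/w6.png",w["img"])
E
```

```text
time_s: 8.1
tool_pos: [0.4336, -0.2842, 0.0358]
orientation: [-90.0, -0.1, -15.4]
force: [0.4, 0.4, -1.9]
finger_gap: 0.0436
[ 0.43375904 -0.2845172   0.03614929] [-90.04533697  -0.09470855 -15.3851514 ] [-0.05935934 -0.76899945 -2.1764455 ] 0.043563309452378594
```

View pics/s6.png

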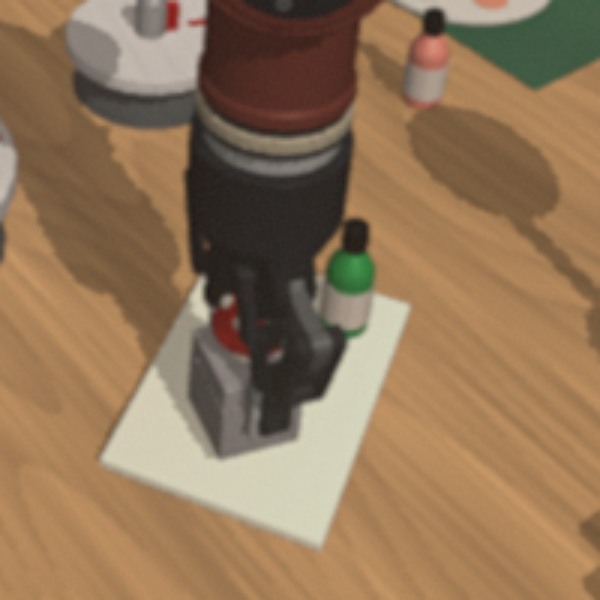

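```bash
python3 -m crank '[0,0.4,0,0,0,0, 0,0.7,0,0,0,0, 0,0.9,0,0,0,0, 0,1.0,0,0,0,0, 0,1.1,0,0,0,0, 0,1.1,0,0,0,0]'; python3 -m crank '[0,0.05,0,0,0,0, 0,0.1,0,0,0,0, 0,0.1,0,0,0,0]'
```

```text
time_s: 8.8
tool_pos: [0.4329, -0.284, 0.0241]
orientation: [-90.0, 0.0, -15.4]
force: [0.5, -0.0, -1.6]
finger_gap: 0.0438
time_s: 9.1
tool_pos: [0.4331, -0.2842, 0.0236]
orientation: [-90.0, -0.0, -15.4]
force: [-0.8, 1.6, 0.6]
finger_gap: 0.0436
```

```bash
python3 -m crank '[0,0.05,0,0,0,0, 0,0.05,0,0,0,0]'; python3 -m crank '[0,0,0,0,0,0, 0,0,0,0,0,0, 0,0,0,0,0,0, 0,0,0,0,0,0, 0,0,0,0,0,0, 0,0,0,0,0,0]' 0;  python3 -m crank '[0,-2,0,0,0,0, 0,-5,0,0,0,0, 0,-9,0,0,0,0, 0,-13,0,0,0,0, 0,-16.5,0,0,0,0, 0,-18,0,0,0,0]'
python3 - <<'E'
from h import *
import pickle
w=grab_frame("wrist");s=sense();print(s["tool_pos"],s["orientation"],s["force"],s["finger_gap"])
sd=grab_frame("side");cv2.imwrite("pics/s7.png",cv2.resize(sd["img"][160:460,300:500],None,fx=2,fy=2)); cv2.imwrite("pics/w7.png",w["img"])
E
```

```text
time_s: 9.3
tool_pos: [0.4331, -0.2842, 0.0235]
orientation: [-90.0, 0.0, -15.4]
force: [-1.8, 1.4, 5.3]
finger_gap: 0.0438
time_s: 9.9
tool_pos: [0.433, -0.284, 0.0227]
orientation: [-90.0, 0.0, -15.4]
force: [-0.4, 0.8, -0.9]
finger_gap: 0.0851
time_s: 10.5
tool_pos: [0.4348, -0.2856, 0.2072]
orientation: [-90.2, -0.4, -15.4]
force: [0.7, -1.7, -0.1]
finger_gap: 0.0853
[ 0.43530606 -0.28601703  0.20810981] [-90.2207262   -0.45814865 -15.39624137] [ 1.55130088 -0.43587089  1.61969237] 0.08564051587795729
```

View pics/s7.png

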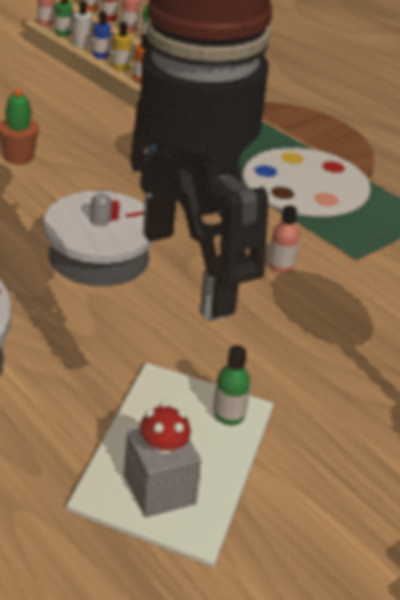

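View pics/w7.png

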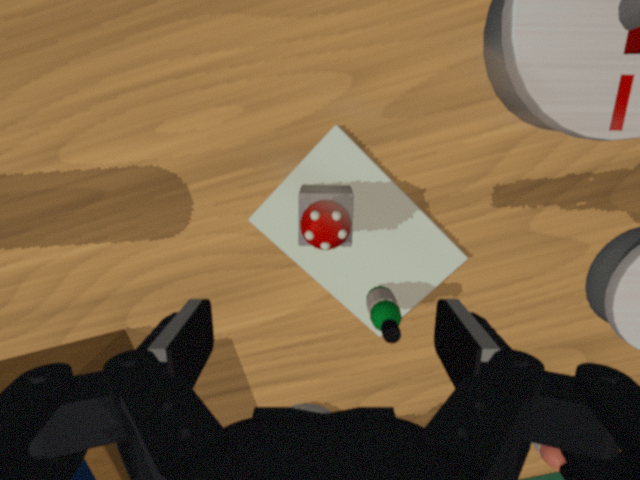

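```bash
python3 -m crank '[0.6,-1,3,0,0,0, 1.6,-2,7.5,0,0,0, 2.7,-3,12,0,0,0, 3.7,-4,16.5,0,0,0, 4.7,-4,21,0,0,0, 5.6,-4,25.5,0,0,0, 6.4,-4,29,0,0,0, 6.9,-4,31.2,0,0,0, 6.9,-4,31.5,0,0,0, 6.9,-4,31.5,0,0,0, 6.9,-4,31.5,0,0,0]'
python3 - <<'E'
from h import *
import pickle
w=grab_frame("wrist");s=sense();print(s["tool_pos"],s["orientation"],s["joints"])
pickle.dump((w,s),open("w8.pkl","wb"));crop(w,240,140,400,290,5,"pics/w8.png")
hsv=cv2.cvtColor(w["img"],cv2.COLOR_BGR2HSV)
m=((hsv[...,1]<45)&(hsv[...,2]>80)).astype(np.uint8);mm=np.zeros_like(m);cv2.circle(mm,(322,212),70,1,-1);m&=mm
h=cv2.convexHull(max(cv2.findContours(m,cv2.RETR_EXTERNAL,cv2.CHAIN_APPROX_NONE)[0],key=cv2.contourArea))
P=np.array([onz(w,*p[0],.045)[:2] for p in h]);c=cv2.minEnclosingCircle(P.astype(np.float32));print(c)
r=(((hsv[...,0]<8)|(hsv[...,0]>172))&(hsv[...,1]>120)&(mm>0)).astype(np.uint8)
n,L,st,ce=cv2.connectedComponentsWithStats(r);print(st,ce)
for i in range(1,n):
    if st[i,4]>15:
        z=.045 if i==n-1 or st[i,1]>0 else .065
        ys,xs=np.where(L==i)
        for z in (.045,.065):
            Q=np.array([onz(w,x,y,z)[:2] for x,y in zip(xs,ys)]);l=cv2.fitLine(Q.astype(np.float32),cv2.DIST_L2,0,.01,.01).ravel();cc=Q.mean(0)-np.array(c[0])
            print(i,z,Q.mean(0),"line ang",np.degrees(np.arctan2(l[1],l[0])),"from centre",np.degrees(np.arctan2(cc[1],cc[0])))
E
```

```text
time_s: 11.7
tool_pos: [0.5821, 0.0005, 0.2411]
orientation: [-90.1, 0.2, -15.4]
force: [-0.8, -0.0, -0.2]
finger_gap: 0.085
[5.82239166e-01 2.10651225e-04 2.41584925e-01] [-90.04558342   0.11515836 -15.4793655 ] [-6.86972686e+00  6.86099744e+00  9.76914258e+01 -2.87371597e-02
  7.55682630e+01 -8.13832158e+01]
((0.5850806832313538, 0.001966640818864107), 0.05953178182244301)
[[     0      0    640    480 307020]
 [   323    235      7      8     56]
 [   323    248      6     25    124]] [[319.49650511 239.49192561]
 [326.         238.5       ]
 [325.21774194 259.94354839]]
1 0.045 [ 0.60545422 -0.00379237] line ang -15.102227 from centre -15.78405619279793
1 0.065 [ 0.60024905 -0.00247772] line ang -15.094975 from centre -16.3306879251954
2 0.045 [ 0.62585587 -0.01016212] line ang -17.227129 from centre -16.565340336705308
2 0.065 [ 0.61944813 -0.00847201] line ang -17.227213 from centre -16.895451943079145
```

View pics/w8.png

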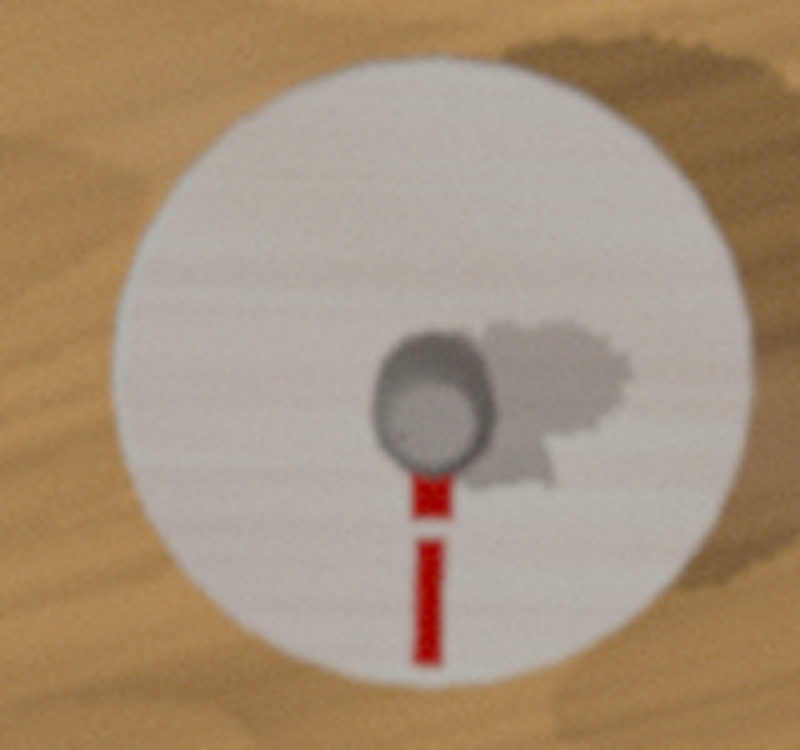

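```bash
python3 - <<'E'
from h import *
import pickle
w,s=pickle.load(open("w1.pkl","rb"));t,sd=pickle.load(open("ts0.pkl","rb"))
q=[(255+u/4,130+v/4) for u,v in [(191,252),(380,250),(380,433),(197,436)]]
Q=np.array([onz(w,*a,.053) for a in q]);print(Q.round(4).tolist(),Q.mean(0))
for i in range(4):
    d=Q[(i+1)%4]-Q[i];print(np.linalg.norm(d),np.degrees(np.arctan2(d[1],d[0])))
sc=[(220+u/5,200+v/5) for u,v in [(183,265),(127,228)]]
print([tri([(w,*q[i]),(sd,*sc[i])]) for i in (0,1)])
E
```

```text
[[0.4427, 0.1614, 0.053], [0.4386, 0.2046, 0.053], [0.4819, 0.2092, 0.053], [0.4864, 0.1659, 0.053]] [0.46239059 0.18526782 0.053     ]
0.04347327242269608 95.4855182046751
0.04359928349871697 5.975546920157626
0.04353625535899902 -84.15021201901763
0.043875578490342085 -174.10863994455804
[(array([0.44443925, 0.16077229, 0.05196558]), [1.6, 1.6]), (array([0.4395629 , 0.20459733, 0.05066524]), [0.7, 0.7])]
```

```bash
python3 -m crank '[-2.5,0,2.2,0,-0.08,0, -5.5,0,5,0,-0.18,0, -9,0,8,0,-0.28,0, -12.5,1,11,0,-0.365,0, -15,3,13.3,0,-0.365,0, -16.4,5.5,14.4,0,-0.365,0, -16.5,8,14.5,0,-0.365,0, -16.5,9,14.5,0,-0.365,0, -16.5,9,14.5,0,-0.365,0, -16.5,9,14.5,0,-0.365,0]'
python3 - <<'E'
from h import *
import pickle
w=grab_frame("wrist");s=sense();print(s["tool_pos"],s["orientation"],s["joints"])
pickle.dump((w,s),open("w9.pkl","wb"));cv2.imwrite("pics/w9.png",w["img"])
E
```

```text
time_s: 12.75
tool_pos: [0.4636, 0.1842, 0.1537]
orientation: [-90.0, -0.1, 5.4]
force: [0.0, -0.4, -0.0]
finger_gap: 0.0852
[0.46413266 0.1843951  0.1542646 ] [-89.98576317  -0.148949     5.42584231] [ 1.36145501e+01  1.68365075e+00  1.13149057e+02 -7.85896940e-03
  6.50178343e+01 -8.18080009e+01]
```

View pics/w9.png

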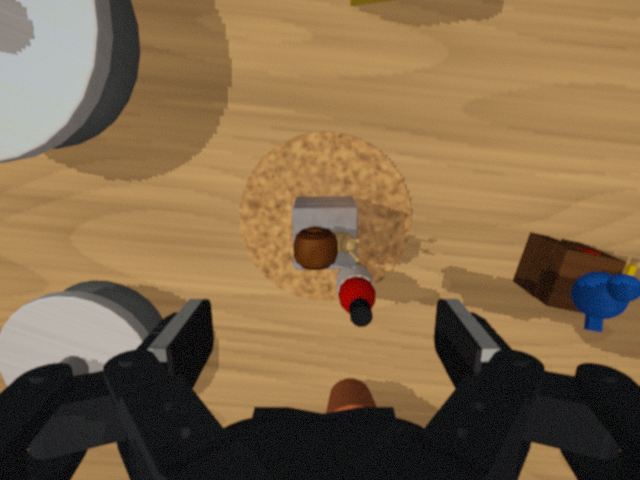

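```bash
python3 -m crank '[0,2,0,0,0,0, -0.1,5,0,0,0,0, -0.15,8,0,0,0,0, -0.15,10.5,0,0,0,0, -0.15,12.2,0,0,0,0, -0.15,13.1,0,0,0,0, -0.15,13.5,0,0,0,0, -0.15,13.5,0,0,0,0, -0.15,13.5,0,0,0,0]' 0 40
python3 - <<'E'
from h import *
import pickle
w=grab_frame("wrist");s=sense();print(s["tool_pos"],s["orientation"],s["force"])
pickle.dump((w,s),open("w10.pkl","wb"));cv2.imwrite("pics/w10.png",w["img"])
E
```

```text
time_s: 13.7
tool_pos: [0.4624, 0.185, 0.019]
orientation: [-90.0, -0.1, 5.5]
force: [0.3, 0.7, 0.2]
finger_gap: 0.0849
[0.46239701 0.18504447 0.01907049] [-89.97940037  -0.14531442   5.50964732] [-0.46605471  0.06042931  0.45456699]
```

View pics/w10.png

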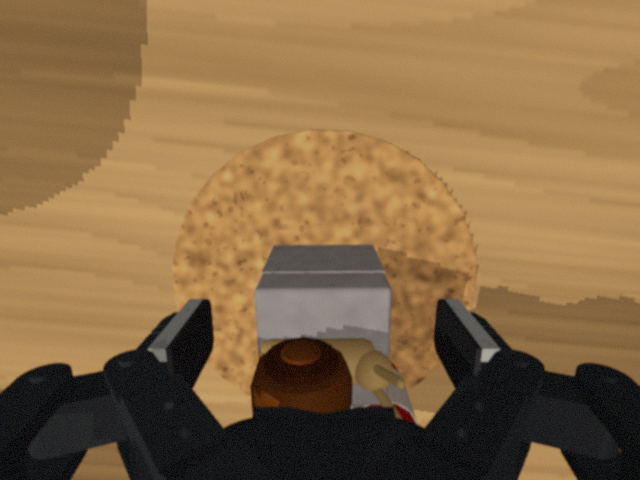

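```bash
python3 -m crank '[0,0,0,0,0,0, 0,0,0,0,0,0, 0,0,0,0,0,0, 0,0,0,0,0,0, 0,0,0,0,0,0, 0,0,0,0,0,0, 0,0,0,0,0,0, 0,0,0,0,0,0, 0,0,0,0,0,0, 0,0,0,0,0,0]' 1 45; python3 -m crank '[0,-0.5,0,0,0,0, 0,-1.2,0,0,0,0, 0,-2.2,0,0,0,0, 0,-4,0,0,0,0, 0,-6.5,0,0,0,0, 0,-9.5,0,0,0,0, 0,-12.5,0,0,0,0, 0,-15,0,0,0,0, 0,-17,0,0,0,0, 0,-18,0,0,0,0, 0,-18,0,0,0,0]'
python3 - <<'E'
from h import *
import pickle
w=grab_frame("wrist");s=sense();print(s["tool_pos"],s["orientation"],s["force"])
pickle.dump((w,s),open("w11.pkl","wb"));cv2.imwrite("pics/w11.png",w["img"])
f=pickle.load(open("f4.pkl","rb"))[0]
a=np.hstack([f["img"][230:420,230:420],w["img"][230:420,230:420]]);cv2.imwrite("pics/cmp.png",cv2.resize(a,None,fx=2,fy=2,interpolation=cv2.INTER_CUBIC))
sd=grab_frame("side");cv2.imwrite("pics/s11.png",cv2.resize(sd["img"][100:330,180:440],None,fx=3,fy=2.5))
E
```

```text
time_s: 14.75
tool_pos: [0.4617, 0.1849, 0.0183]
orientation: [-90.0, -0.1, 5.5]
force: [-0.4, 1.0, 5.4]
finger_gap: 0.0438
time_s: 15.85
tool_pos: [0.4622, 0.1851, 0.1997]
orientation: [-90.0, -0.2, 5.5]
force: [-0.3, -0.2, -0.9]
finger_gap: 0.0431
[0.46117938 0.18477237 0.19811454] [-8.99919170e+01 -5.07690962e-02  5.50809841e+00] [-0.3559435  -0.82835614 -2.35985838]
```

View pics/cmp.png

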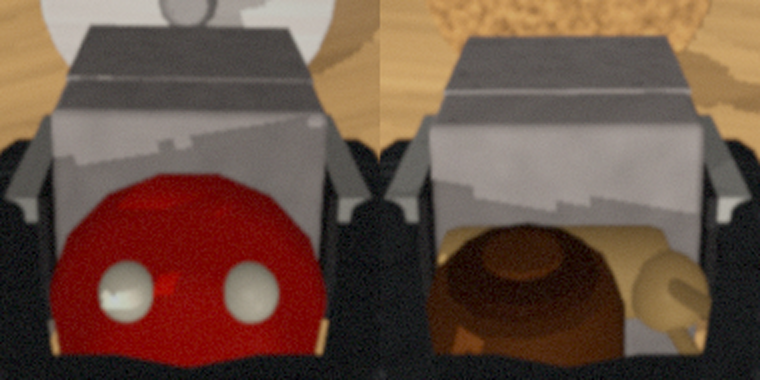

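View pics/s11.png

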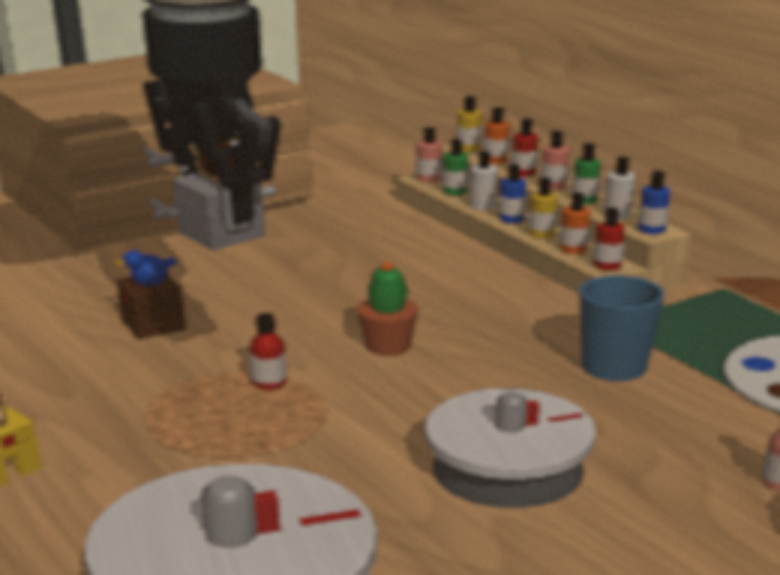

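```bash
python3 - <<'E'
from h import *
import pickle
f=pickle.load(open("f4.pkl","rb")); w,s=pickle.load(open("w11.pkl","rb"))
# use pose in tool frame; camera pose -> tool
for nm,im,S,l,r,v,bl,br,bv in [("mush",f[0],f[3],255,392,285.5,275,374,243.5),("snail",w,s,446-380*0+0,0,292,0,0,0)]:
    if nm=="snail": l,r,bl,br,bv=230+(430-380)/2,230+(700-380)/2,230+(470-380)/2,230+(667-380)/2,230+37/2
    else: l,r,bl,br,bv=230+52/2,230+325/2,230+92/2,230+290/2,230+27/2
    R=rot(S);p=S["tool_pos"]
    for (u,vv,dz) in [(l,v,.0342),(r,v,.0342),(bl,bv,-.0158),(br,bv,-.0158)]:
        q=R.T@(onz(im,u,vv,p[2]+dz)-p);print(nm,(q*1000).round(1))
E
```

```text
mush [-21.6 -34.2 -21.4]
mush [-21.6 -34.2  22.1]
mush [-21.1  15.8 -21.2]
mush [-21.1  15.8  23.2]
snail [-19.1 -34.2 -21.8]
snail [-19.1 -34.2  21.4]
snail [-18.5  15.8 -21.7]
snail [-18.5  15.8  22.7]
```

```bash
python3 - <<'E'
from h import *
import pickle
from scipy.optimize import least_squares
def wheel(w,S,box,nm):
    hsv=cv2.cvtColor(w["img"],cv2.COLOR_BGR2HSV)
    m=((hsv[...,1]<45)&(hsv[...,2]>85)).astype(np.uint8)
    mm=np.zeros_like(m);cv2.circle(mm,box[:2],box[2],1,-1);m&=mm
    m[box[3]:]=0
    h=cv2.convexHull(max(cv2.findContours(m,cv2.RETR_EXTERNAL,cv2.CHAIN_APPROX_NONE)[0],key=cv2.contourArea))[:,0]
    h=np.array([p for p in h if p[1]<box[3]-4])
    P=np.array([onz(w,*p,.045)[:2] for p in h])
    r=least_squares(lambda c:np.hypot(*(P-c[:2]).T)-.06,[.585,0],loss="soft_l1",f_scale=.0005)
    q=rot(S).T@(np.r_[r.x,.045]-S["tool_pos"]);print(nm,r.x,"rms",np.sqrt(np.mean(r.fun**2)),"tool mm",(q*1000).round(1),"tcp",S["tool_pos"])
f=pickle.load(open("f4.pkl","rb"));wheel(f[0],f[3],(323,220,82,240),"w4")
w,s=pickle.load(open("w8.pkl","rb"));wheel(w,s,(322,212,70,300),"w8")
w,s=pickle.load(open("w2.pkl","rb"));wheel(w,s,(322,212,70,300),"w2")
E
```

```text
w4 [0.58590922 0.00179482] rms 0.0003784711681122808 tool mm [ -0.4 145.4   0.2] tcp [0.58622135 0.00147285 0.19038052]
w8 [0.58521326 0.00186696] rms 0.00076844623273217 tool mm [  2.8 196.6   2.5] tcp [5.82239166e-01 2.10651225e-04 2.41584925e-01]
w2 [0.5851428 0.0016191] rms 0.0007873951023683454 tool mm [  2.9 206.2  -1.5] tcp [0.58289378 0.00364058 0.25120177]
```

```bash
python3 -m crank '[0.4,0,-0.7,0,0.1,0, 1.2,0,-2.2,0,0.24,0, 2.4,0,-4.2,0,0.38,0, 3.6,0,-6.4,0,0.52,0, 4.8,0,-8.6,0,0.66,0, 6,0,-10.8,0,0.8,0, 7.2,0,-13,0,0.94,0, 8.3,0,-15,0,1.08,0, 9.3,0,-16.9,0,1.22,0, 10.1,0,-18.3,0,1.36,0, 10.6,0,-19.2,0,1.48,0, 10.6,0,-19.3,0,1.6,0]'; python3 -m crank '[0,0.3,0,0,0.12,0, 0,1,0,0,0.24,0, 0,2,0,0,0.32,0, 0,3.5,0,0,0.351,0, 0,5,0,0,0.351,0, 0,6,0,0,0.351,0, 0,6.8,0,0,0.351,0, 0,7.2,0,0,0.351,0, 0,7.2,0,0,0.351,0, 0,7.2,0,0,0.351,0]'
cat > look.py <<'E'
from h import *
import pickle,sys
from scipy.optimize import least_squares
n=sys.argv[1]
w=grab_frame("wrist");sd=grab_frame("side");t=grab_frame("top");s=sense();print(s["tool_pos"],s["orientation"],s["force"],s["joints"])
pickle.dump((w,t,sd,s),open(n+".pkl","wb"));cv2.imwrite(f"pics/{n}w.png",w["img"]);crop(sd,260,140,430,310,3.5,f"pics/{n}s.png")
crop(t,270,160,370,260,5,f"pics/{n}t.png")
E
python3 look.py a1
```

```text
time_s: 17.15
tool_pos: [0.5846, 0.0016, 0.1952]
orientation: [-90.2, 0.0, -86.5]
force: [-0.4, 0.2, -0.5]
finger_gap: 0.0438
time_s: 18.15
tool_pos: [0.5856, 0.0028, 0.1263]
orientation: [-89.9, 0.0, -106.3]
force: [-0.7, 1.0, -0.4]
finger_gap: 0.0436
[0.58586555 0.00276456 0.12675328] [-8.99001074e+01  1.51937475e-02 -1.06267024e+02] [-0.57456945  0.06731039 -0.94873997] [-6.59078156e+00  1.39670080e+01  1.02583578e+02 -2.02790233e-03
  6.33483889e+01  9.67716407e+00]
```

View pics/a1w.png

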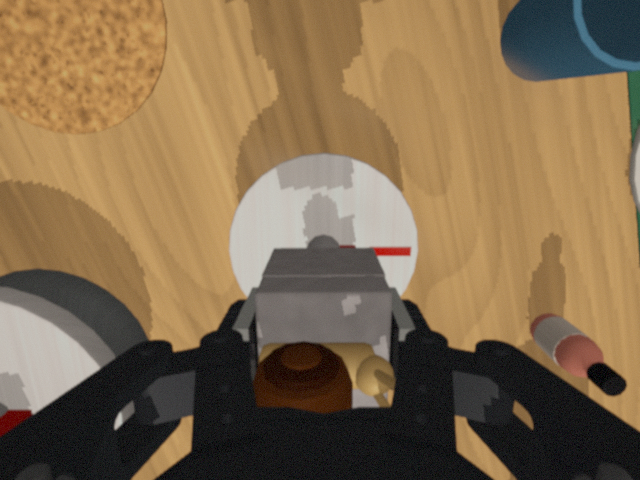

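View pics/a1s.png

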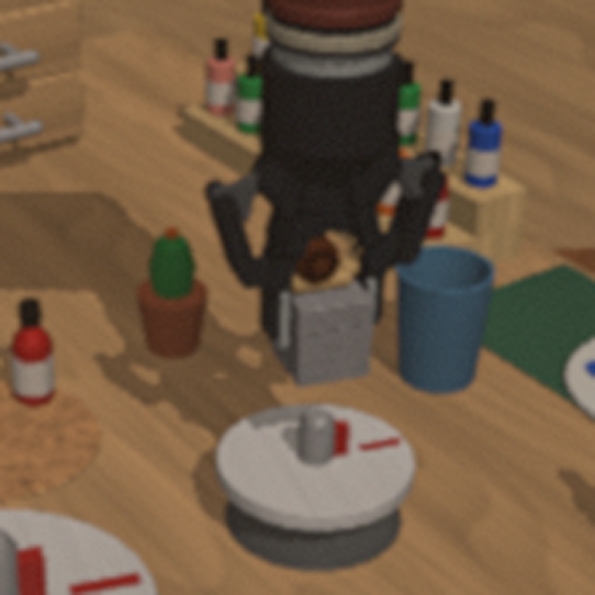

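```bash
cat > meas.py <<'E'
from h import *
import pickle,sys
from scipy.optimize import least_squares
w,t,sd,S=pickle.load(open(sys.argv[1]+".pkl","rb")); cx,cy,r0,vmax=map(int,sys.argv[2:6])
hsv=cv2.cvtColor(w["img"],cv2.COLOR_BGR2HSV)
m=((hsv[...,1]<45)&(hsv[...,2]>85)).astype(np.uint8)
mm=np.zeros_like(m);cv2.circle(mm,(cx,cy),r0,1,-1);m&=mm;m[vmax:]=0
h=cv2.convexHull(max(cv2.findContours(m,cv2.RETR_EXTERNAL,cv2.CHAIN_APPROX_NONE)[0],key=cv2.contourArea))[:,0]
h=np.array([p for p in h if p[1]<vmax-4])
P=np.array([onz(w,*p,.045)[:2] for p in h])
r=least_squares(lambda c:np.hypot(*(P-c[:2]).T)-.06,[.585,0],loss="soft_l1",f_scale=.0005)
q=rot(S).T@(np.r_[r.x,.045]-S["tool_pos"]);print("wheel",r.x,"rms",np.sqrt(np.mean(r.fun**2)),"tool mm",(q*1000).round(1))
red=(((hsv[...,0]<8)|(hsv[...,0]>172))&(hsv[...,1]>120)&(mm>0)).astype(np.uint8)
n,L,st,ce=cv2.connectedComponentsWithStats(red)
for i in range(1,n):
    if st[i,4]>30:
        ys,xs=np.where(L==i);k=xs>xs.min()+8
        Q=np.array([onz(w,x,y,.045)[:2] for x,y in zip(xs[k],ys[k])]);l=cv2.fitLine(Q.astype(np.float32),cv2.DIST_L2,0,.01,.01).ravel();cc=Q.mean(0)-r.x
        print(st[i],"ang",np.degrees(np.arctan(l[1]/l[0])),"from c",np.degrees(np.arctan2(cc[1],cc[0])))
E
python3 meas.py a1 323 247 105 238
python3 - <<'E'
import cv2,pickle
w=pickle.load(open("a1.pkl","rb"))[0]
cv2.imwrite("pics/a1z.png",cv2.resize(w["img"][140:330,220:430],None,fx=3.5,fy=3.1,interpolation=cv2.INTER_CUBIC))
E
```

```text
wheel [0.58544631 0.00134084] rms 0.00030830593539207877 tool mm [ 1.5 81.8 -0.1]
[374 248  36   8 250] ang -16.511349 from c -16.080342985842613
```

View pics/a1z.png

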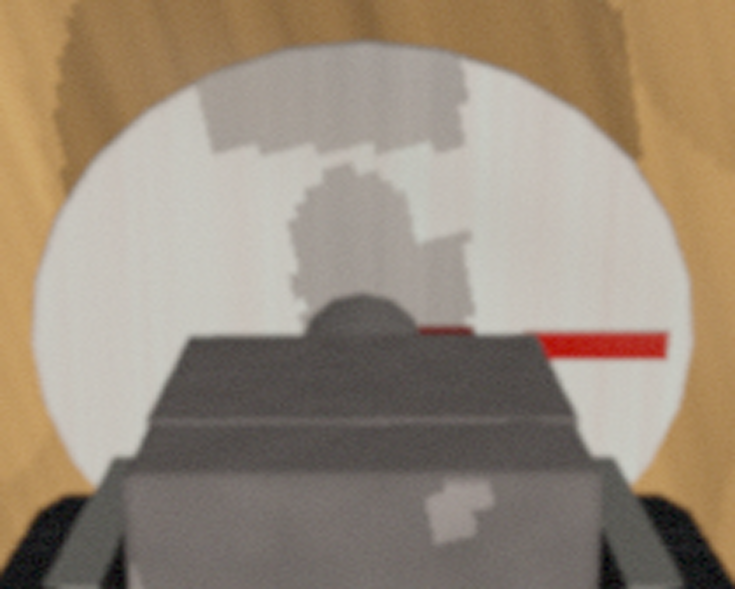

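View pics/a1t.png

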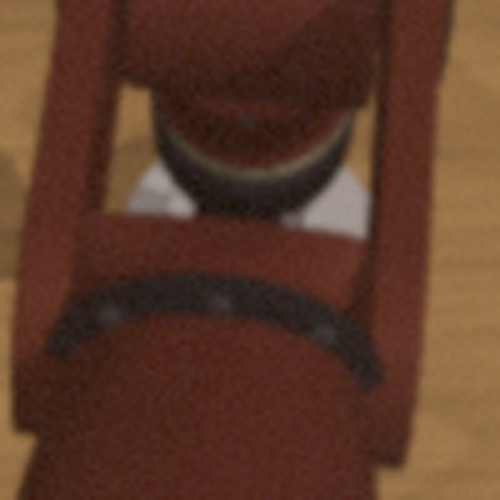

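```bash
python3 -m crank '[0,0.5,0,0,0,0, 0,1.3,0,0,0,0, 0,2.1,0,0,0,0, 0,2.6,0,0,0,0, 0,2.8,0,0,0,0, 0,2.8,0,0,0,0]' - 25; python3 -m crank '[0,0.3,0,0,0,0, 0,0.6,0,0,0,0, 0,0.9,0,0,0,0, 0,1.2,0,0,0,0, 0,1.2,0,0,0,0]'; python3 look.py a2
```

```text
time_s: 18.9
tool_pos: [0.5847, 0.0029, 0.097]
orientation: [-90.1, -0.0, -106.3]
force: [-0.1, -1.0, -1.3]
finger_gap: 0.0436
time_s: 19.4
tool_pos: [0.5847, 0.0029, 0.0852]
orientation: [-90.1, -0.0, -106.3]
force: [-0.3, 1.2, -1.6]
finger_gap: 0.0435
[0.58522343 0.0028142  0.08583768] [-8.99951966e+01 -1.55686491e-03 -1.06271468e+02] [-0.3037414   0.24743161 -1.05360247] [-6.59290846e+00  1.70878526e+01  1.03736745e+02 -2.72767113e-03
  5.91709293e+01  9.67995696e+00]
```

View pics/a2w.png

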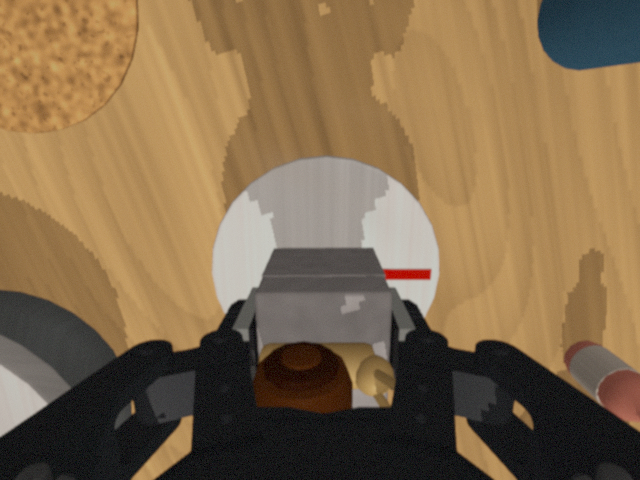

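View pics/a2s.png

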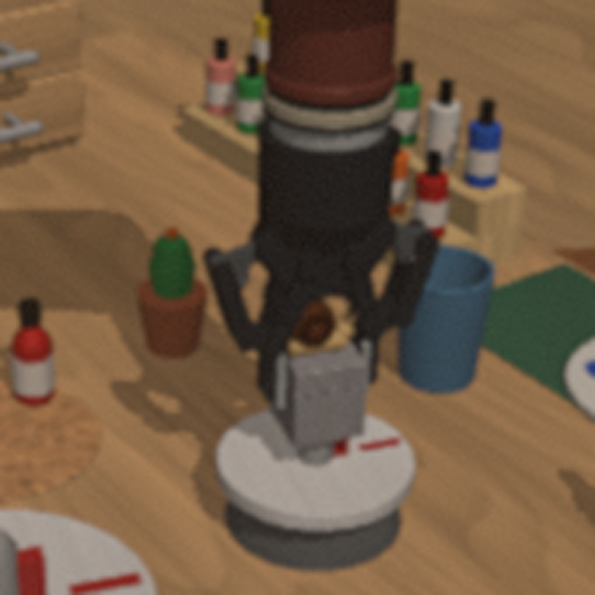

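```bash
python3 meas.py a2 326 270 125 240; python3 -m crank '[0,0.2,0,0,0,0, 0,0.4,0,0,0,0, 0,0.5,0,0,0,0, 0,0.5,0,0,0,0]'; python3 -m crank '[0,0.2,0,0,0,0, 0,0.4,0,0,0,0, 0,0.5,0,0,0,0, 0,0.5,0,0,0,0]'
```

```text
wheel [0.58529173 0.00140959] rms 0.0002992198798168604 tool mm [ 1.3 40.8  0.5]
[383 269  48  10 418] ang -16.18245 from c -16.249006849354377
[310 344  25  17  80] ang -70.827225 from c -106.22002347216973
[271 352  13  11  48] ang 81.487175 from c -132.25507663902903
[263 359  10  11  38] ang 71.70706 from c -135.2567552031689
[274 362  13  12  33] ang 78.252106 from c -128.23229159781837
[309 362  30  18 109] ang 4.8774548 from c -105.56674265690499
[264 366  47  19 250] ang -24.917015 from c -123.13114546938621
time_s: 19.95
tool_pos: [0.5849, 0.0029, 0.0805]
orientation: [-90.0, -0.0, -106.3]
force: [0.0, 1.0, -1.2]
finger_gap: 0.0436
time_s: 20.35
tool_pos: [0.5849, 0.0029, 0.0755]
orientation: [-90.0, -0.0, -106.3]
force: [-0.1, 0.6, -1.6]
finger_gap: 0.0435
```

```bash
python3 -m crank '[0,0.2,0,0,0,0, 0,0.4,0,0,0,0, 0,0.6,0,0,0,0, 0,0.8,0,0,0,0, 0,1.0,0,0,0,0, 0,1.2,0,0,0,0, 0,1.3,0,0,0,0, 0,1.3,0,0,0,0]';python3 -m crank '[0,0.1,0,0,0,0, 0,0.15,0,0,0,0, 0,0.15,0,0,0,0]'; python3 look.py a3
```

```text
time_s: 21.15
tool_pos: [0.585, 0.0029, 0.0625]
orientation: [-90.0, -0.0, -106.3]
force: [0.1, 0.6, -1.8]
finger_gap: 0.0434
time_s: 21.45
tool_pos: [0.5851, 0.0029, 0.0613]
orientation: [-90.0, -0.0, -106.3]
force: [0.0, 1.1, -0.8]
finger_gap: 0.0431
[0.58524878 0.00283958 0.06138174] [-8.99910669e+01  1.17011701e-03 -1.06273204e+02] [-0.44134352  1.46846828 -1.53988991] [-6.59117987e+00  1.91281083e+01  1.04227025e+02 -4.17777512e-04
  5.66358643e+01  9.68225428e+00]
```

View pics/a3s.png

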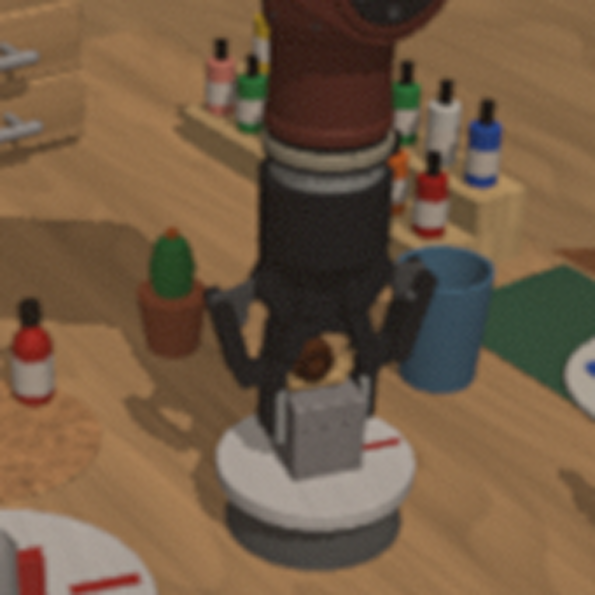

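```bash
python3 -m crank '[0,0.1,0,0,0,0, 0,0.1,0,0,0,0]'; python3 - <<'E'
from h import *
import pickle
t,s=pickle.load(open("ts0.pkl","rb"))
print(tri([(t,360+411/2.8,110+90/2.8),(s,330+640/2.8,230+150/2.8)]))
p=onz(t,360+333/2.8,110+168/2.8,.012);print(p,tri([(t,360+333/2.8,110+168/2.8),(s,330+557/2.8,230+402/2.8)]))
print(np.degrees(np.arctan2(p[1]-.0018,p[0]-.585)))
E
```

```text
time_s: 21.8
tool_pos: [0.5853, 0.0028, 0.0604]
orientation: [-90.0, 0.0, -106.3]
force: [-0.8, 0.2, -0.4]
finger_gap: 0.0435
(array([ 0.68268583, -0.37832508,  0.20066194]), [0.1, 0.1])
[ 0.68204777 -0.37784722  0.012     ] (array([ 0.68139599, -0.37719851,  0.01309085]), [0.4, 0.4])
-75.6607654200948
```

```bash
python3 -m crank '[0,0.05,0,0,0,0, 0,0.1,0,0,0,0, 0,0.1,0,0,0,0]'; python3 -m crank '[0,0.05,0,0,0,0, 0,0.1,0,0,0,0, 0,0.1,0,0,0,0]'
```

```text
time_s: 22.1
tool_pos: [0.5854, 0.0028, 0.0604]
orientation: [-90.0, -0.0, -106.3]
force: [-2.1, 0.5, 4.7]
finger_gap: 0.0435
time_s: 22.4
tool_pos: [0.5854, 0.0028, 0.0603]
orientation: [-90.0, -0.0, -106.3]
force: [-4.0, 0.1, 10.1]
finger_gap: 0.0434
```

Home (contact force rises at the expected height). Back off 1 mm and turn the wheel.

```bash
python3 -m crank '[0,-0.1,0,0,0.03,0, 0,-0.15,0.01,0,0.1,0, 0,-0.15,0.03,0,0.19,0, 0.01,-0.15,0.04,0,0.28,0, 0.02,-0.15,0.06,0,0.37,0, 0.02,-0.15,0.07,0,0.46,0, 0.03,-0.15,0.08,0,0.55,0, 0.03,-0.15,0.09,0,0.64,0, 0.04,-0.15,0.1,0,0.73,0, 0.04,-0.15,0.11,0,0.8,0]'; python3 -m crank '[0,0,0.01,0,0.08,0, 0,0,0.02,0,0.15,0, 0,0,0.02,0,0.2,0, 0,0,0.03,0,0.23,0, 0,0,0.03,0,0.235,0, 0,0,0.03,0,0.235,0]';  python3 look.py a4
```

```text
time_s: 23.4
tool_pos: [0.5867, 0.0023, 0.0603]
orientation: [-90.0, 0.1, -152.3]
force: [-0.4, 0.1, 2.5]
finger_gap: 0.0436
time_s: 24.0
tool_pos: [0.5869, 0.0019, 0.0603]
orientation: [-90.0, 0.1, -165.6]
force: [-0.7, 0.8, 3.3]
finger_gap: 0.0435
[0.58688563 0.00191481 0.06034266] [-8.99854477e+01  7.36255278e-02 -1.65568253e+02] [-0.38241539  0.22727879  4.20628636] [-6.66997038e+00  1.93510768e+01  1.04064620e+02  1.55045575e-02
  5.65103762e+01  6.88897450e+01]
```

View pics/a4w.png

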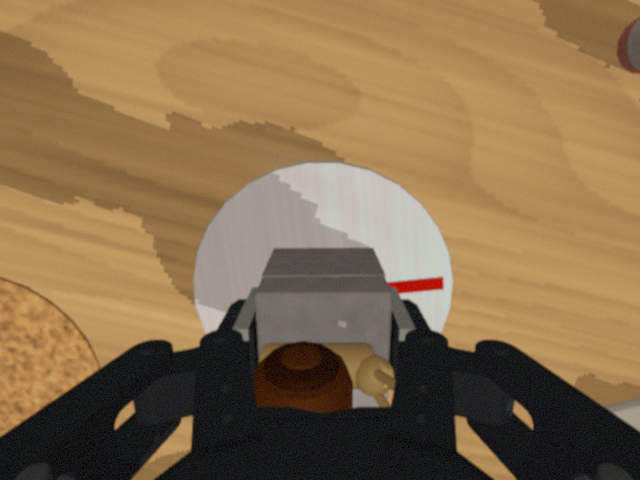

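View pics/a4s.png

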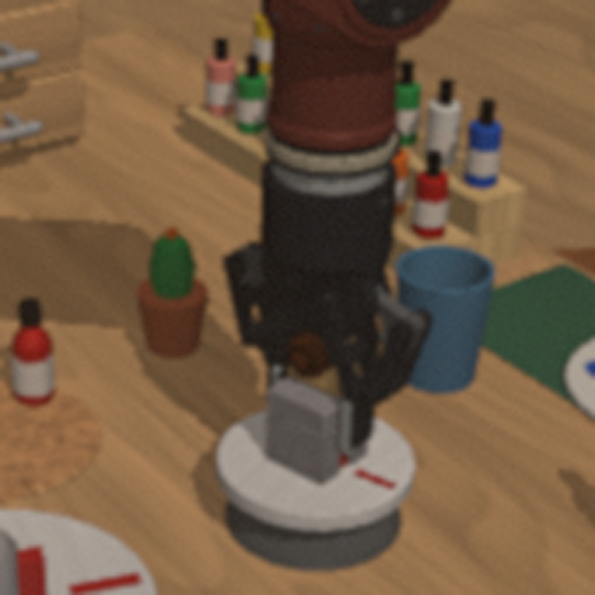

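```bash
python3 -m crank '[0,0,0,0,0,0, 0,0,0,0,0,0, 0,0,0,0,0,0, 0,0,0,0,0,0, 0,0,0,0,0,0, 0,0,0,0,0,0]' 0;  python3 -m crank '[0,-1,0,0,0,0, 0,-3,0,0,0,0, 0,-6,0,0,0,0, 0,-10,0,0,0,0, 0,-14.5,0,0,0,0, 0,-18,0,0,0,0, 0,-20,0,0,0,0, -0,-20,0,0,0,0, 0,-20,0,0,0,0]'; python3 look.py a5
```

```text
time_s: 24.75
tool_pos: [0.5862, 0.0019, 0.0597]
orientation: [-90.0, -0.0, -165.6]
force: [-0.0, 0.3, -0.0]
finger_gap: 0.0851
time_s: 25.65
tool_pos: [0.5862, 0.0019, 0.2601]
orientation: [-90.0, 0.0, -165.6]
force: [-0.5, 0.5, -1.1]
finger_gap: 0.0853
[0.58480565 0.00203211 0.25724709] [ -90.09004529   -0.23751026 -165.57430474] [ 0.15714308  0.26766415 -0.90719862] [-6.67474684e+00  6.56653740e+00  9.63137135e+01 -1.53359548e-03
  7.73737511e+01  6.89000831e+01]
```

View pics/a5w.png

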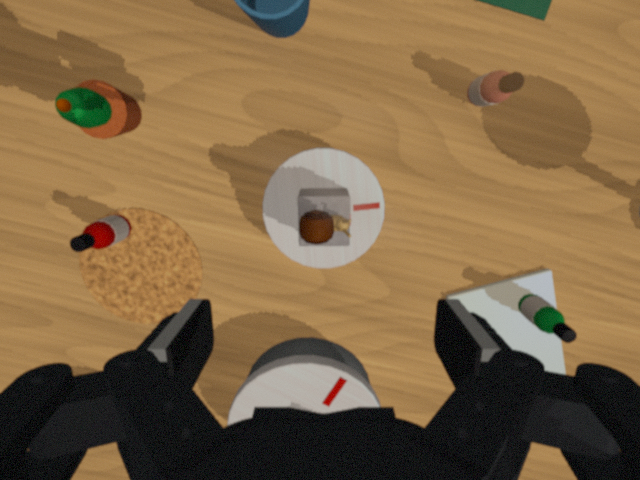

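View pics/a5s.png

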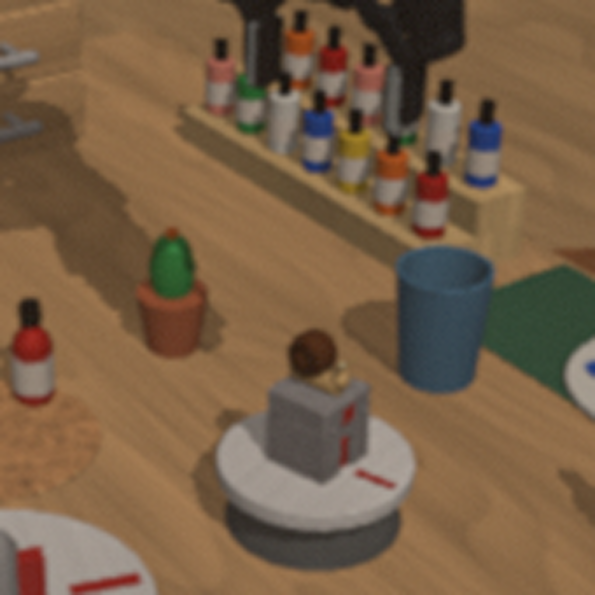

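```bash
python3 - <<'E'
from h import *
import pickle
w,t,sd,S=pickle.load(open("a5.pkl","rb"))
crop(w,270,150,380,260,6,"pics/a5z.png");crop(sd,320,330,460,430,5,"pics/a5m.png")
# snail: side cam near top corners, bottom corner vs wheel top
c=[(260+u/3.5,140+v/3.5) for u,v in [(323,408),(323,481)]]
print("side: near top corner if z=.095",onz(sd,*c[0],.095)," near bottom corner if z=.045",onz(sd,*c[1],.045))
print(tri([(sd,*c[0]),(w,349.5,195.5)]))
# mushroom base corner in side
E
```

```text
side: near top corner if z=.095 [ 0.57229045 -0.0200574   0.095     ]  near bottom corner if z=.045 [ 0.57257638 -0.02279312  0.045     ]
(array([ 0.59968257, -0.00728339,  0.07707081]), [13.6, 13.6])
```

View pics/a5z.png

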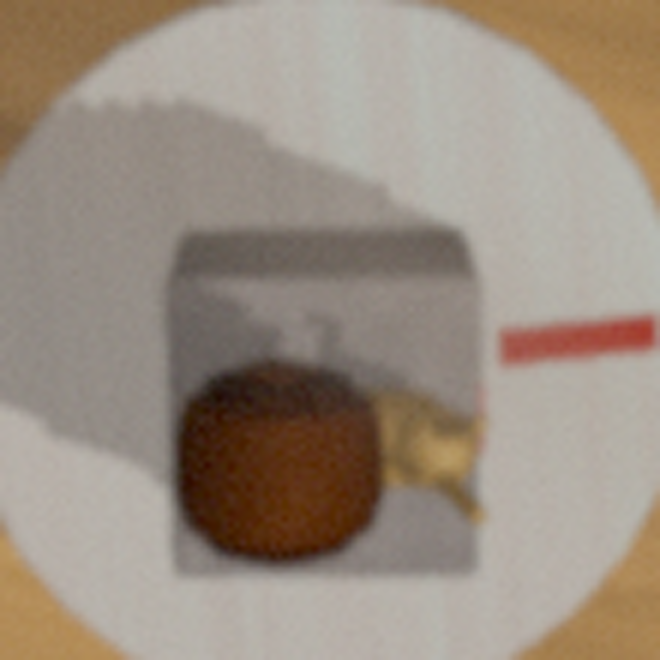

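View pics/a5m.png

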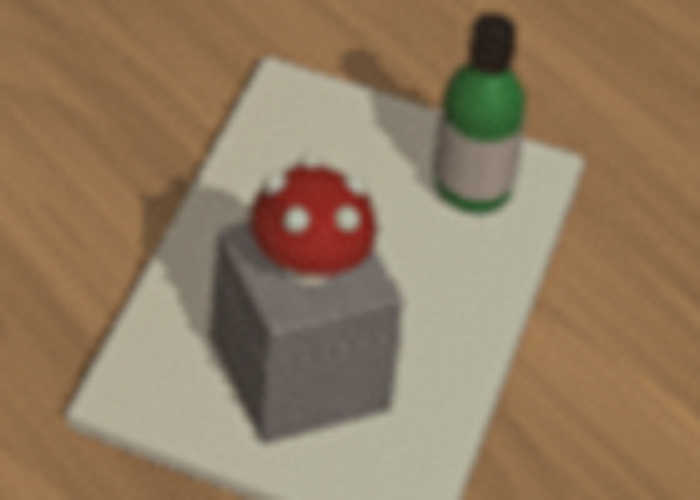

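```bash
python3 - <<'E'
from h import *
import pickle
w,t,sd,S=pickle.load(open("a5.pkl","rb"))
print("near top corner",tri([(sd,260+323/3.5,140+408/3.5),(w,270+475/6,150+573/6)]))
Q=np.array([onz(w,270+u/6,150+v/6,.095) for u,v in [(170,278),(480,275),(475,573),(176,573)]]);print(Q.mean(0)); d=Q[1]-Q[0]+Q[2]-Q[3];print("heading",np.degrees(np.arctan2(d[1],d[0])))
# mushroom near base corner in side vs tile
b=onz(sd,320+262/5,330+440/5,.008);print("mush base corner",b,"expected (.433,-.284) corner:",np.array([.433,-.284])+0.022*np.array([np.cos(np.radians(-15.4))*-1-np.sin(np.radians(-15.4))*-1,np.sin(np.radians(-15.4))*-1+np.cos(np.radians(-15.4))*-1]))
for k in range(3):
  pass
s=sense();print(s["time_s"],s["qd"].round(2))
t0=pickle.load(open("ts0.pkl","rb"))[1]
d=cv2.absdiff(grab_frame("side")["img"],t0["img"]).max(2);cv2.imwrite("pics/diff.png",d)
E
```

```text
near top corner (array([ 0.57047945, -0.02415825,  0.09762765]), [1.1, 1.1])
[0.58602352 0.00095294 0.095     ]
heading -75.28594118399876
mush base corner [ 0.40554779 -0.29853302  0.008     ] expected (.433,-.284) corner: [ 0.40594767 -0.29936786]
25.8 [ 0.05  0.26 -0.05  0.14 -0.03 -0.06]
```

View pics/diff.png

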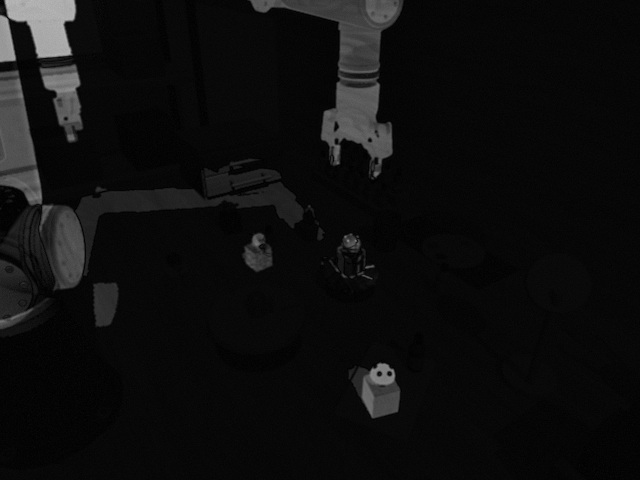

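The block's top corner is at 97.6 mm (95 mm when home), the heading is right, and the bystanders have not moved. I'm handing in.

```bash
python3 -c "
from cell import *
print(finish_job())"
```

```text
the job is handed in; nothing more can be done
None
```

The job is done and handed in at about 26 s. The mushroom stands on the free half of the tile. The snail's block is home on the keyed spindle and has been turned with the wheel to face the lamp. No verdict was reported, so what follows rests on my own last checks.

- **Mushroom:** it stands upright and released, about 42 mm to the +x side of the tile's centre. Its base corner measures within 1 mm of where I meant to put it. The wrist force on the arm was about 5 N at set-down.
- **Snail home:** a near top corner of the block measures 97.6 mm high, against the expected 95 mm. The side view shows the red key inside the slot. The contact force only rose at the expected height.
- **Snail heading:** it measures −75.3°, and the lamp direction is −75.6°. The allowance is about ±10°.
- **Other things:** comparing the side picture from before and after shows that none of the bystanders moved. The gripper is open, about 130 mm above the snail, and touches nothing.

Two checks disagreed or failed:

- **Snail's place in the grip:** the close wrist view and the distant views differed by about 3 mm along the fingers' width. I aimed between them, and the block went on without noticeable resistance.
- **Snail corner check:** my first height check paired the wrong corners and missed by 13.6 mm. I redid it with the right ones, and the 97.6 mm above is from that.

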